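# Load the drying unit's filter trays, hook its flap shut and lock it

## Robot

A 6-joint arm with a two-finger parallel gripper is mounted at the origin on the work surface. World frame = base frame: x ahead of the robot, y to its left, z up, the work surface at z = 0. Lengths are in m, angles in rad, forces in N, time in s.
With the tool pointing down it reaches from about 0.375 to 0.9 m from the base axis. Payload 3.1 kg.
Tool frame: the origin (TCP) lies at the very end of the fingers, on their centre line; the grasp point (between the pads) lies 19 mm behind it (manip.pinch_z is the distance from the TCP to the grasp point, in m); z points along the fingers, y is the direction in which the jaws open and shut (so a half turn about z gives the same grasp; the last joint's range is limited). The gripper opens to 85 mm and grips with 20 to 120 N. Pads are 22 mm wide; open, the fingers measure 114 mm over their backs; the gripper's body (76 mm by 85 mm) begins 54 mm behind the grasp point. The pads swing forward as they close: fully open they stand 13 mm farther back than shut.
Start: joints at [-1.341, 0.527, 1.433, -0, 1.181, -0.178], TCP at [0.248, -0.574, 0.231] pointing down, gripper open.
Joint ranges: [-3.08, 3.08], [-0.75, 2.2], [0.22, 2.44], [-1.43, 4.57], [0, 2.65], [-2.85, 2.85]. Speed limits (rad/s): [2.79, 2.79, 3.14, 3.14, 3.14, 3.14].

## Interface

Orientations are given as a unit quaternion [x, y, z, w].
In Python, from station import manip gives the robot as it stands.
- The arm moves only by the tool drive_tool, never from a script. Its argument "increments" is a list of rows, each a list of 7 numbers: the closure in counts, from 0 (fully open) to 255 (shut), then the shift along the tool's x, y, z in cm, then the turn, a rotation vector about the tool's x, y, z in rad. A call has 1 to 20 rows; each row is the pose to reach, as a shift and turn from the pose commanded when the call began, along the tool's axes at that moment; what a row does not reach only later rows make up. A row lasts 1/10 s, in which the tool goes at most 50 mm and 8.59 degrees, less where a joint would pass 70% of its speed; a pose out of reach is approached as far as the arm can. A call with a gripper value outside its range is refused whole. The fingers move at their own pace and stop on an object; "force" is the grip in N (left out, the last holds). Time passes only in rows, so rows that repeat a pose let the fingers close. It gives the time, the measured TCP pose, the force and the opening at its end, in the units of the state.
- manip.sense(): the state, without advancing time (a new reading comes with each control period).
- manip.snapshot(name): name is "side" or "top" or "wrist"; returns the picture (480x640x3 uint8, red, green, blue); there is no depth.
- manip.camera_model(name): a dict with "mtx" (3x3 intrinsics, pixels), "k1" (the pictures are not rectified: a ray, as slopes to the right and down, at radius r is drawn at 1 + k1 r^2 times it, then the intrinsics apply), "cam_to_world" (4x4, takes a point from camera to world coordinates). Camera axes: x right, y down, z forward; pixel columns grow to the right and rows downward; lengths in m; the calibration is good to about 2 mm. A picture is of the moment at which its call begins: read the wrist's pose just before it. camera_model takes no time and is no camera call; for the wrist camera it gives the pose at the moment of the call.
- manip.sign_off(): hands the job in, once; it reports no verdict.
The state is a dict: "t": time; "q": joint angles; "qd": joint speeds; "tau": joint torques, N m; "tcp_pos": TCP position; "tool_rot": TCP orientation; "force": force on the tool from outside, world axes, zero at the start; "ft_torque": the same for the moment, N m; "finger_gap": opening from 0.0 (shut) to 1.0 (fully open).
Only numpy, scipy, OpenCV 4.12 (cv2) and the standard library are available. Lean on these libraries where they do the work, as an engineer would, in place of code of your own. Each camera call takes 0.05 s, during which the arm holds its last target. There are 200 camera calls.

## Task

Get the drying unit ready to run: stack all the grey filter trays that lie about in its open bay, squarely across it on their rims, each shifted to the other side from the one below so that air can zigzag through (the lowest to the left, on the blue outline, the next to the right, as the blue ticks on the back wall show). Then take the hook pole, put its prong through the orange ring eye of the open flap and, keeping it hooked, swing the flap fully shut, never touching the flap with the hand itself; after that turn the blue lock collar clockwise to its locked mark. Leave the pole lying on its black mat, and do not knock over the mug or push the soap away.

Things in the scene. Friction and masses are not known exactly. Their poses are not given: they have to be found in the camera images.
- unit: white drying unit, fixed. Origin: on the table, mid-bay; x away from the robot, y left. Bay: floor at z = 25 mm, open to the front (-x) and top; side walls' inner faces y = +-81, tops z = 130; back wall at x = +73; fan housing behind it, 125 high, to x = +195. Collar pedestal outside the right wall: 62 x 98, 112 high, centred at x = -30, y = -142; collar axis x -30, y -160.
- flap (a joint): angle of the clear flap (162 along x, 175 across, 9 mm thick, aluminium frame), rad: 0 = shut, level on the bay, at its stop; starts 1.75 to 2.05, standing up, leaning out to the left. Stiff hinge: stays where left over most of the swing; needs 1 to 3 N at the eye.
- flap_hinge (a point): on the hinge line (top of the left wall, 131 mm above the table); its x axis is the hinge line, the unit's x. The eye swings about it at 197 mm radius, from above over to the right (-y) and down as the flap shuts.
- eye (a point): centre of the orange ring eye beyond the flap's free edge, in the flap's plane: hole 34 mm, bar 8 mm thick. The hole's axis is parallel to the hinge line, always level: this point's x axis. Shut, the eye is 135 mm above the table, 110 mm right of the bay's middle, 52 mm behind it.
- collar (a joint): angle of the blue captive lock collar, rad: starts 0 to 0.25 (unlocked), grows as it turns clockwise seen from above, 1.3 = locked, at its stop, the red line on its wing over the red square mark on the pedestal. Friction 0.08 N m.
- collar_wing (a point): on the collar's upright axis, in its wing: an upright bar 54 mm long (this point's x axis), 13 mm thick (y); bar bottom 126 mm, this point 145 mm, bar top 153 mm above the table.
- mat: black rubber mat, fixed, 100 mm (its x) x 340 mm (its y), 3 mm thick; origin: centre of its underside on the table.
- pole: hook pole, 160 g, lies level on the mat. Origin: middle of the underside of its wooden handle; balance point about 10 mm towards the hook. Handle 100 (x) x 30 (y) x 20 mm (z). A 10 mm rod runs along +x to x = 200 at z = 10 mm; there a steel prong, 8 mm thick, turns off square, level, along -y, 45 mm long.
- pole_handle (a point): middle of the pole's handle (10 mm above its underside); axes as the pole's.
- pole_hook (a point): on the axis of the pole's prong, 24 mm along it from the rod: pole x = 200, y = -24, z = 10 mm. The prong tip is 25 mm farther along the pole's -y, the rod's axis 24 mm along +y.
- slot1 (a point): where the origin of the tray on level 1 (1 = lowest) belongs: unit x = -12, y = +10 (left), z = 25 mm; axes as the unit's. A blue outline on the bay floor shows it.
- slot2 (a point): where the origin of the tray on level 2 (1 = lowest) belongs: unit x = -12, y = -10 (right), z = 45 mm; axes as the unit's. A blue tick on the bay's back wall shows the side.
- slot3 (a point): where the origin of the tray on level 3 (1 = lowest) belongs: unit x = -12, y = +10 (left), z = 65 mm; axes as the unit's. A blue tick on the bay's back wall shows the side.
- slot4 (a point): where the origin of the tray on level 4 (1 = lowest) belongs: unit x = -12, y = -10 (right), z = 85 mm; axes as the unit's. A blue tick on the bay's back wall shows the side.
- slot5 (a point): where the origin of the tray on level 5 (1 = lowest) belongs: unit x = -12, y = +10 (left), z = 105 mm; axes as the unit's. A blue tick on the bay's back wall shows the side.
- tray1: grey filter tray, open on top, 100 to 200 g, 56 mm (x) x 110 mm (y) x 20 mm high; origin: centre of its underside. All trays are alike, and the same turned half round. May be absent (three to five are there).
- tray2: grey filter tray, open on top, 100 to 200 g, 56 mm (x) x 110 mm (y) x 20 mm high; origin: centre of its underside. All trays are alike, and the same turned half round. May be absent (three to five are there).
- tray3: grey filter tray, open on top, 100 to 200 g, 56 mm (x) x 110 mm (y) x 20 mm high; origin: centre of its underside. All trays are alike, and the same turned half round. May be absent (three to five are there).
- tray4: grey filter tray, open on top, 100 to 200 g, 56 mm (x) x 110 mm (y) x 20 mm high; origin: centre of its underside. All trays are alike, and the same turned half round. May be absent (three to five are there).
- tray5: grey filter tray, open on top, 100 to 200 g, 56 mm (x) x 110 mm (y) x 20 mm high; origin: centre of its underside. All trays are alike, and the same turned half round. May be absent (three to five are there).
- mug: bystander: white mug, 76 mm across, 90 mm tall, handle on its +y side; origin: centre of its underside.
- soap: bystander: cream bar of soap, 45 x 65 x 22 mm; origin: centre of its underside.
Things that resemble listed ones, but are neither listed nor needed, are in the scene too. Leave any green or purple look-alike of the tray4 alone. What is shaped like the tray5 but green is not meant.

How it is judged:
On the way, in this order (a step that is already met when the one before it is completed fails the run):
1. all trays that are there are stacked in the bay on alternating sides and released, the flap still open ((distance between tray1 and slot1 below 0.01 m or distance between tray1 and slot2 below 0.01 m or distance between tray1 and slot3 below 0.01 m or distance between tray1 and slot4 below 0.01 m or distance between tray1 and slot5 below 0.01 m) and angle between the x axis of each of tray1, tray2, tray3, tray4, tray5 and the x axis of unit, either way round below 0.15 rad and angle between each of tray1, tray2, tray3, tray4, tray5's own z axis and vertical below 0.06 rad and linear speed of each of tray1, tray2, tray3, tray4, tray5 below 0.02 m/s and contact force between each of tray1, tray2, tray3, tray4, tray5 and the fingers below 0.2 N and (distance between tray2 and slot1 below 0.01 m or distance between tray2 and slot2 below 0.01 m or distance between tray2 and slot3 below 0.01 m or distance between tray2 and slot4 below 0.01 m or distance between tray2 and slot5 below 0.01 m) and (distance between tray3 and slot1 below 0.01 m or distance between tray3 and slot2 below 0.01 m or distance between tray3 and slot3 below 0.01 m or distance between tray3 and slot4 below 0.01 m or distance between tray3 and slot5 below 0.01 m) and (distance between tray4 and slot1 below 0.01 m or distance between tray4 and slot2 below 0.01 m or distance between tray4 and slot3 below 0.01 m or distance between tray4 and slot4 below 0.01 m or distance between tray4 and slot5 below 0.01 m) and (distance between tray5 and slot1 below 0.01 m or distance between tray5 and slot2 below 0.01 m or distance between tray5 and slot3 below 0.01 m or distance between tray5 and slot4 below 0.01 m or distance between tray5 and slot5 below 0.01 m) and value of joint flap above 1.2 rad), for 0.2 s.
2. the pole's prong is through the eye of the open flap (distance between pole_hook and eye below 0.025 m and value of joint flap above 1.2 rad), for 0.1 s.
3. the flap is shut with the prong still in the eye (distance between pole_hook and eye below 0.025 m and value of joint flap below 0.06 rad), for 0.1 s.
4. the collar is turned to its locked mark, the flap still shut (value of joint collar above 1.18 rad and value of joint flap below 0.06 rad), for 0.2 s.
At the end, for the whole second after the job is handed in: Every tray present rests on a slot place, no gaps (within 10 mm, 0.15 rad in yaw, level); flap shut within 0.06 rad; collar at 1.18 rad or more; pole at rest, handle and hook points over the mat, under 45 mm above the table (all of step 4 and (distance between tray1 and slot1 below 0.01 m or distance between tray1 and slot2 below 0.01 m or distance between tray1 and slot3 below 0.01 m or distance between tray1 and slot4 below 0.01 m or distance between tray1 and slot5 below 0.01 m) and angle between the x axis of each of tray1, tray2, tray3, tray4, tray5 and the x axis of unit, either way round below 0.15 rad and angle between each of tray1, tray2, tray3, tray4, tray5's own z axis and vertical below 0.06 rad and linear speed of each of tray1, tray2, tray3, tray4, tray5, pole below 0.02 m/s and contact force between each of tray1, tray2, tray3, tray4, tray5 and the fingers below 0.2 N and (distance between tray2 and slot1 below 0.01 m or distance between tray2 and slot2 below 0.01 m or distance between tray2 and slot3 below 0.01 m or distance between tray2 and slot4 below 0.01 m or distance between tray2 and slot5 below 0.01 m) and (distance between tray3 and slot1 below 0.01 m or distance between tray3 and slot2 below 0.01 m or distance between tray3 and slot3 below 0.01 m or distance between tray3 and slot4 below 0.01 m or distance between tray3 and slot5 below 0.01 m) and (distance between tray4 and slot1 below 0.01 m or distance between tray4 and slot2 below 0.01 m or distance between tray4 and slot3 below 0.01 m or distance between tray4 and slot4 below 0.01 m or distance between tray4 and slot5 below 0.01 m) and (distance between tray5 and slot1 below 0.01 m or distance between tray5 and slot2 below 0.01 m or distance between tray5 and slot3 below 0.01 m or distance between tray5 and slot4 below 0.01 m or distance between tray5 and slot5 below 0.01 m) and x of pole_handle in the frame of mat between -0.055 and 0.055 m and y of pole_handle in the frame of mat between -0.175 and 0.175 m and z of each of pole_handle, pole_hook in the frame of mat below 0.045 m and x of pole_hook in the frame of mat between -0.055 and 0.055 m and y of pole_hook in the frame of mat between -0.175 and 0.175 m); the robot touches nothing.
It fails at once if the hand or arm pushes on the flap (contact force between any of the fingers, the arm and flap above 2 N).
It fails at once if the mug is knocked over (angle between mug's own z axis and vertical above 0.6 rad).
It fails at once if the soap is pushed more than 50 mm away (distance of soap from where it was at the start of the episode above 0.05 m).
Of tray1, tray2, tray3, tray4, tray5 only 3 to 5 are there at a start; the rules pass over those that are not, and their reading is None.
At some moment in a run one of pole may be knocked a few centimetres aside while the robot is not near it.
Once in a run the grip may slacken for a moment while it holds something.
It also fails if it takes over 210 s, if anything falls off the work surface, if the arm or the gripper's body presses on something with over 40 N, if the wrist force passes 120 N, or if a joint passes its speed limit or range.

## Working session

There is one attempt and no reset: what is moved stays moved. The work goes in short steps, Python scripts to look and compute and a tool call to move; the robot and the scene stay as the last step left them, time stands still between calls to the robot, and variables do not carry over. Pictures are saved under pics/ and viewed, about 12 in all and at most 16, crops included, and the job is handed in when it is done.

Besides the shell and the picture viewer there is one more tool, called after "Call:" by a JSON object that holds its "name" and its "arguments". drive_tool: Moves the arm, as the interface text tells. Its arguments: {"type":"object","properties":{"increments":{"type":"array","items":{"type":"array","items":{"type":"number"}}},"force":{"type":"number"}},"required":["increments"]}

```bash
ls; mkdir -p pics; cat > h.py <<'E'
import numpy as np, cv2
from scipy.spatial.transform import Rotation as R
from station import manip
def snap(n,f=None):
    cm=manip.camera_model(n); im=manip.snapshot(n)
    if f: cv2.imwrite('pics/'+f,im[:,:,::-1]); np.savez('pics/'+f[:-4]+'.npz',im=im,mtx=cm['mtx'],k1=cm['k1'],T=cm['cam_to_world'])
    return im,cm
def ray(cm,u,v):
    K=np.array(cm['mtx']);k=float(cm['k1']);T=np.array(cm['cam_to_world'])
    d=np.array([(u-K[0,2])/K[0,0],(v-K[1,2])/K[1,1]]);s=d.copy()
    for _ in range(20): s=d/(1+k*(s@s))
    return T[:3,3],T[:3,:3]@np.array([s[0],s[1],1.])
def onz(cm,u,v,z):
    o,d=ray(cm,u,v); return o+d*(z-o[2])/d[2]
def proj(cm,p):
    K=np.array(cm['mtx']);k=float(cm['k1']);T=np.array(cm['cam_to_world'])
    c=T[:3,:3].T@(np.asarray(p,float)-T[:3,3]); s=c[:2]/c[2]; s=s*(1+k*(s@s))
    return np.array([K[0,0]*s[0]+K[0,2],K[1,1]*s[1]+K[1,2]])
def tri(c1,p1,c2,p2):
    o1,d1=ray(c1,*p1);o2,d2=ray(c2,*p2)
    A=np.stack([d1,-d2],1);x=np.linalg.lstsq(A,o2-o1,rcond=None)[0]
    a=o1+d1*x[0];b=o2+d2*x[1];return (a+b)/2,np.linalg.norm(a-b)
def load(f):
    d=np.load('pics/'+f+'.npz');return d['im'],dict(mtx=d['mtx'],k1=d['k1'],cam_to_world=d['T'])
E
python3 - <<'E'
from h import *
for n in('top','side'):
    im,cm=snap(n,n+'0.png'); print(n,np.array(cm['cam_to_world']).round(3).tolist(),np.array(cm['mtx']).round(1).tolist(),cm['k1'])
print(manip.sense(),manip.pinch_z)
E
```

```text
pics
top [[0.001, -0.994, 0.111, 0.343], [-1.0, 0.001, 0.019, 0.02], [-0.019, -0.111, -0.994, 1.3], [0.0, 0.0, 0.0, 1.0]] [[471.6, 0.0, 316.2], [0.0, 471.6, 240.8], [0.0, 0.0, 1.0]] -0.03347989559821701
side [[0.931, -0.267, 0.25, 0.057], [-0.366, -0.69, 0.624, -1.022], [0.006, -0.673, -0.74, 1.34], [0.0, 0.0, 0.0, 1.0]] [[622.0, 0.0, 320.2], [0.0, 622.0, 235.4], [0.0, 0.0, 1.0]] -0.10621654912100013
{'t': 0.1, 'q': array([-1.34152230e+00,  5.28368706e-01,  1.43377217e+00,  3.50520260e-05,
        1.18140022e+00, -1.78497594e-01]), 'qd': array([ 0.00092369, -0.00140841, -0.00308598, -0.0021399 , -0.0011126 ,
        0.00021666]), 'tau': array([ 6.76291347e-05, -4.43304563e+01, -1.78586572e+01, -2.28248664e-04,
        3.86610045e-03, -1.42739904e-05]), 'tcp_pos': array([ 0.24774258, -0.57310508,  0.23043487]), 'tool_rot': array([ 9.79288075e-01,  2.02469548e-01, -8.52884398e-06, -9.74320186e-04]), 'force': array([ 0.20243122, -0.30346919,  0.38654772]), 'ft_torque': array([-0.01892989, -0.02268853, -0.00460366]), 'finger_gap': 1.0006227504926002} 0.0187
```

View pics/top0.png

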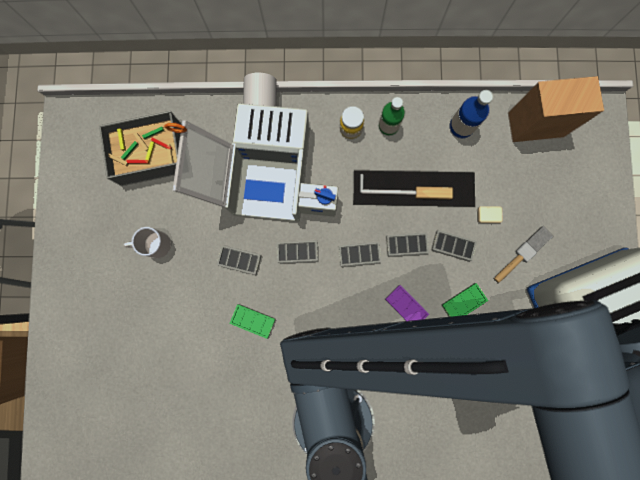

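View pics/side0.png

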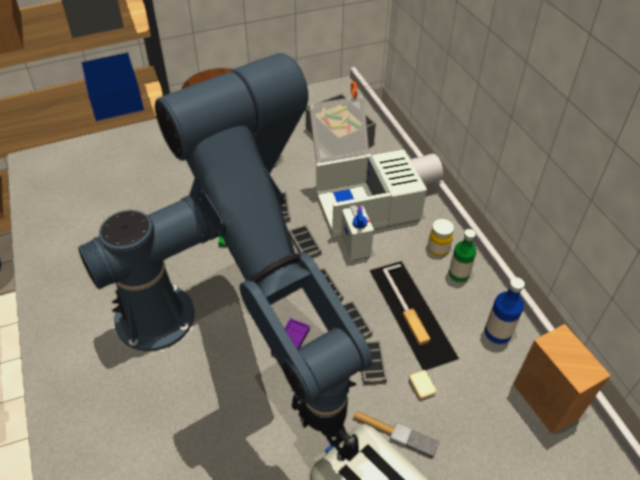

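The top view shows five grey trays at about (239,260), (298,252), (360,254), (407,244) and (454,245). They fit the listing: grey, slatted, about 110 x 56 mm. The green pieces at (253,320) and (465,300) and the purple one at (406,303) are look-alikes, so I'll leave them alone. The unit is at (270,170), the orange eye at (175,127), the collar at (325,195), and the pole is on the mat at (415,190). I'll measure these and confirm with one enlarged crop.

```bash
python3 - <<'E'
from h import *
im,cm=load('top0')
hsv=cv2.cvtColor(im,cv2.COLOR_RGB2HSV)
def rects(mask,z,amin=100,name=''):
    c,_=cv2.findContours(mask,cv2.RETR_EXTERNAL,cv2.CHAIN_APPROX_NONE)
    for k in c:
        if cv2.contourArea(k)<amin: continue
        P=np.array([onz(cm,*q[0],z)[:2] for q in k],np.float32)
        (x,y),(w,h),a=cv2.minAreaRect(P)
        if w>h: w,h,a=h,w,a-90   # w short; a = dir of short axis
        print(name,k[:,0].mean(0).round(),'xy',round(x,4),round(y,4),'short/long',round(w,3),round(h,3),'short-axis deg',round((a+90)%180-90,1))
dark=((hsv[...,2]<105)*255).astype(np.uint8)
dark[:220]=0;dark[275:]=0
dark=cv2.morphologyEx(dark,cv2.MORPH_CLOSE,np.ones((3,3)))
rects(dark,0.02,200,'tray')
b=cv2.inRange(hsv,(100,150,80),(130,255,255)); b[:,:230]=0;b[:,345:]=0;b[:100]=0
rects(b,0.025,30,'blue')
bl=((hsv[...,2]<50)*255).astype(np.uint8);bl[:160]=0;bl[220:]=0;bl[:,:345]=0
rects(cv2.morphologyEx(bl,cv2.MORPH_CLOSE,np.ones((25,25))),0.003,800,'mat')
wd=cv2.inRange(hsv,(8,120,120),(25,255,255));wd[:160]=0;wd[220:]=0;wd[:,:400]=0;wd[:,480:]=0
rects(wd,0.023,50,'handle')
im2,cm2=load('side0')
o1=cv2.inRange(hsv,(5,180,120),(16,255,255));o1[:,:160]=0;o1[:,195:]=0
m=cv2.moments(o1[100:150]);print('eye top px',m['m10']/m['m00'],m['m01']/m['m00']+100)
big=cv2.resize(im[90:230,165:345],None,fx=4.4,fy=4.2,interpolation=cv2.INTER_CUBIC)
cv2.imwrite('pics/unit0.png',big[:,:,::-1])
E
```

```text
tray [240. 261.] xy 0.4304 0.2542 short/long 0.055 0.11 short-axis deg -11.7
tray [599. 262.] xy 0.4274 -0.7232 short/long 0.026 0.24 short-axis deg 21.3
tray [359. 255.] xy 0.4462 -0.0727 short/long 0.055 0.101 short-axis deg 5.5
tray [298. 253.] xy 0.4534 0.0946 short/long 0.055 0.105 short-axis deg 2.8
tray [406. 245.] xy 0.4726 -0.2005 short/long 0.056 0.109 short-axis deg 2.1
tray [451. 245.] xy 0.4706 -0.3261 short/long 0.056 0.11 short-axis deg -16.5
tray [163. 248.] xy 0.4671 0.4651 short/long 0.066 0.085 short-axis deg 74.2
tray [142. 240.] xy 0.4889 0.5267 short/long 0.048 0.067 short-axis deg 76.1
tray [ 16. 247.] xy 0.4702 0.8879 short/long 0.101 0.152 short-axis deg -89.8
blue [323. 200.] xy 0.5972 0.0268 short/long 0.016 0.038 short-axis deg -21.0
blue [325. 194.] xy 0.6191 0.0197 short/long 0.021 0.055 short-axis deg -18.9
blue [264. 191.] xy 0.625 0.1896 short/long 0.052 0.107 short-axis deg -5.7
mat [414. 188.] xy 0.6355 -0.2277 short/long 0.097 0.335 short-axis deg -1.0
eye top px 174.58620689655172 126.9655172413793
```

View pics/unit0.png

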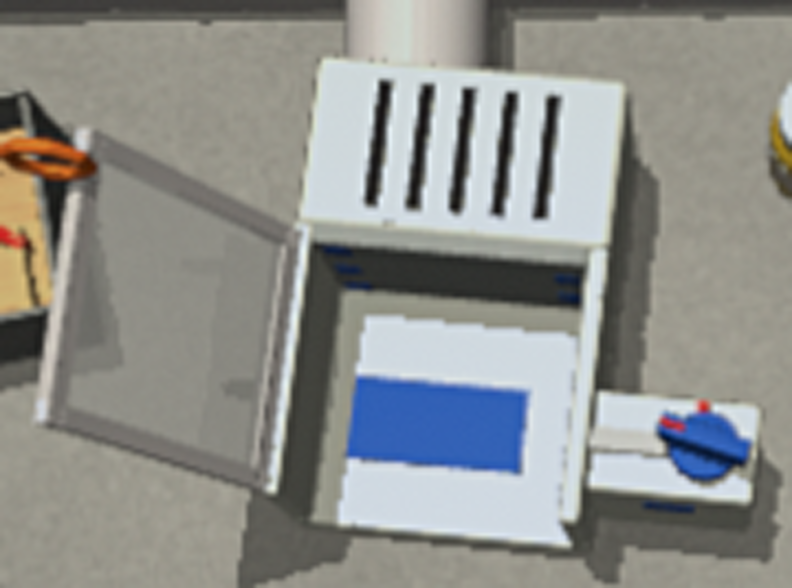

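```bash
cat >> h.py <<'E'
def go(x,y,z,ang,tilt=None):
    """tool-down pose, tool x heading ang deg (world); tilt: extra world rotation vector"""
    s=manip.sense();Rc=R.from_quat(s['tool_rot'])
    a=np.radians(ang);Rt=R.from_matrix(np.array([[np.cos(a),np.sin(a),0],[np.sin(a),-np.cos(a),0],[0,0,-1]]))
    if tilt is not None: Rt=R.from_rotvec(tilt)*Rt
    d=Rc.inv().apply(np.array([x,y,z])-s['tcp_pos'])*100; r=(Rc.inv()*Rt).as_rotvec()
    print('t',s['t'],'tcp',s['tcp_pos'].round(4),'shift',d.round(2),'turn',r.round(3),'rows',int(np.ceil(max(np.linalg.norm(d)/5,np.linalg.norm(r)/.15))))
U=None
E
python3 -c "
from h import *
go(.453,.095,.25,92.8)"
```

```text
t 0.1 tcp [ 0.2477 -0.5731  0.2304] shift [ 45.34 -53.2   -1.84] turn [-1.000e-03 -1.000e-03 -1.212e+00] rows 14
```

Call:
{"name": "drive_tool", "arguments": {"increments": [[0,45.3,-53.2,-1.8,0,0,-1.212],[0,45.3,-53.2,-1.8,0,0,-1.212],[0,45.3,-53.2,-1.8,0,0,-1.212],[0,45.3,-53.2,-1.8,0,0,-1.212],[0,45.3,-53.2,-1.8,0,0,-1.212],[0,45.3,-53.2,-1.8,0,0,-1.212],[0,45.3,-53.2,-1.8,0,0,-1.212],[0,45.3,-53.2,-1.8,0,0,-1.212],[0,45.3,-53.2,-1.8,0,0,-1.212],[0,45.3,-53.2,-1.8,0,0,-1.212],[0,45.3,-53.2,-1.8,0,0,-1.212],[0,45.3,-53.2,-1.8,0,0,-1.212],[0,45.3,-53.2,-1.8,0,0,-1.212],[0,45.3,-53.2,-1.8,0,0,-1.212],[0,45.3,-53.2,-1.8,0,0,-1.212],[0,45.3,-53.2,-1.8,0,0,-1.212],[0,45.3,-53.2,-1.8,0,0,-1.212],[0,45.3,-53.2,-1.8,0,0,-1.212]], "force": 60}}

```text
t: 1.9
tcp_pos: [0.4523, 0.0929, 0.2491]
tool_rot: [0.69, 0.723, -0.0, -0.0]
force: [0.5, 0.0, -0.3]
finger_gap: 1.003
```

```bash
python3 -c "
from h import *
im,cm=snap('wrist','w1.png');print(np.array(cm['cam_to_world']).round(3).tolist(),np.array(cm['mtx'])[0]);go(.453,.095,.25,92.8)
snap('top','top1.png');snap('side','side1.png')"
```

```text
[[0.999, 0.045, 0.014, 0.448], [0.047, -0.946, -0.319, 0.175], [-0.001, 0.32, -0.948, 0.391], [0.0, 0.0, 0.0, 1.0]] [346.81400102   0.         317.43823426]
t 1.95 tcp [0.4525 0.0928 0.2492] shift [ 0.21  0.06 -0.08] turn [-0.001  0.    -0.003] rows 1
```

View pics/w1.png

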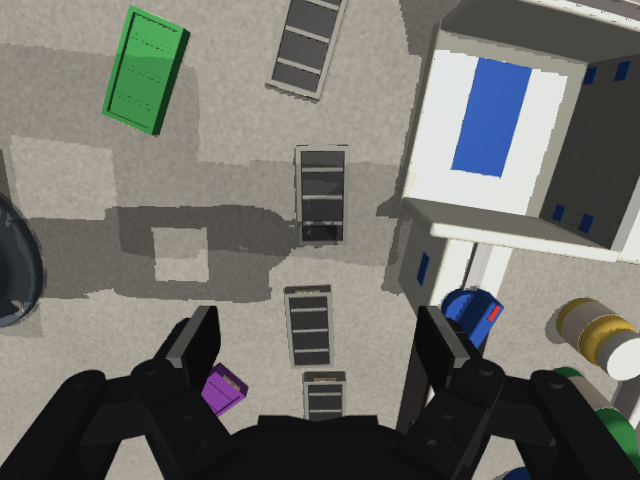

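```bash
python3 - <<'E'
from h import *
im,cm=load('w1')
P=np.array([onz(cm,u,v,.02)[:2] for u,v in[(296,145),(349,145),(345,244),(297,244)]]);print(P.round(4).tolist(),P.mean(0))
hsv=cv2.cvtColor(im,cv2.COLOR_RGB2HSV)
b=cv2.inRange(hsv,(100,150,80),(130,255,255));b[:,:440]=0;b[:40]=0;b[185:]=0;b[:,540:]=0
c,_=cv2.findContours(b,cv2.RETR_EXTERNAL,cv2.CHAIN_APPROX_NONE);k=max(c,key=cv2.contourArea)
Q=np.array([onz(cm,*q[0],.025)[:2] for q in k],np.float32);print('blue',cv2.minAreaRect(Q))
def ln(p,z,im,cm): return onz(cm,*p,z)[:2]
# right wall top inner edge / eye
for f in('top1','side1'):
    i,c=load(f);h=cv2.cvtColor(i,cv2.COLOR_RGB2HSV);o=cv2.inRange(h,(3,180,110),(16,255,255))
    n,l,st,ce=cv2.connectedComponentsWithStats(o)
    print(f,[(st[j].tolist(),ce[j].round(1)) for j in range(1,n) if st[j,4]>20])
E
```

```text
[[0.4267, 0.1522], [0.4817, 0.1549], [0.4853, 0.0458], [0.4309, 0.0432]] [0.45612428 0.09902137]
blue ((0.6238663792610168, 0.1889381855726242), (0.10904011130332947, 0.05529983714222908), 84.2548828125)
top1 [([165, 123, 19, 6, 57], array([174.1, 124.9])), ([171, 128, 12, 5, 32], array([176.6, 130. ]))]
side1 [([182, 79, 64, 29, 1106], array([210.2,  93.7])), ([352, 82, 5, 15, 51], array([353.9,  88.5]))]
```

View pics/side1.png

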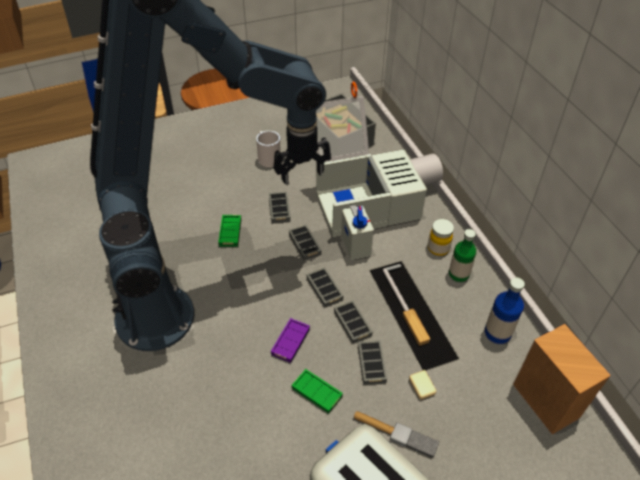

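```bash
cat >> h.py <<'E'
def trays(f,z=.02,thr=110,lim=None):
    im,cm=load(f);hsv=cv2.cvtColor(im,cv2.COLOR_RGB2HSV)
    d=((hsv[...,2]<thr)&(hsv[...,1]<60)).astype(np.uint8)*255
    d=cv2.morphologyEx(d,cv2.MORPH_CLOSE,np.ones((7,7)))
    d=cv2.morphologyEx(d,cv2.MORPH_OPEN,np.ones((9,9)))
    c,_=cv2.findContours(d,cv2.RETR_EXTERNAL,cv2.CHAIN_APPROX_NONE)
    for k in c:
        if cv2.contourArea(k)<300: continue
        P=np.array([onz(cm,*q[0],z)[:2] for q in k],np.float32)
        (x,y),(w,h),a=cv2.minAreaRect(P)
        if w>h: w,h,a=h,w,a-90
        if not(.03<w<.062 and .07<h<.12): continue
        print(f,k[:,0].mean(0).round(),'xy',round(x,4),round(y,4),'dims',round(w,3),round(h,3),'deg',round((a+90)%180-90,1))
E
python3 -c "
from h import *
for t in (70,80,90,100,110,120): print(t);trays('w1',thr=t)
print('eye',tri(load('top1')[1],(175,126.9),load('side1')[1],(353.9,88.5)))"
```

```text
70
w1 [310. 330.] xy 0.4497 -0.0723 dims 0.045 0.097 deg 5.5
w1 [322. 201.] xy 0.4569 0.0922 dims 0.046 0.086 deg 2.7
80
w1 [310. 330.] xy 0.4498 -0.0723 dims 0.046 0.098 deg 5.3
w1 [299.  32.] xy 0.4219 0.2576 dims 0.041 0.096 deg -34.5
90
w1 [628. 395.] xy 0.9161 -0.1723 dims 0.038 0.072 deg 21.9
w1 [308. 326.] xy 0.4491 -0.0655 dims 0.046 0.113 deg 5.4
w1 [306.  45.] xy 0.4313 0.2473 dims 0.047 0.093 deg -12.2
100
w1 [627. 395.] xy 0.9151 -0.1717 dims 0.039 0.074 deg 21.9
w1 [309. 323.] xy 0.4492 -0.0655 dims 0.046 0.113 deg 5.5
w1 [305.  46.] xy 0.4319 0.2474 dims 0.047 0.094 deg -13.2
110
w1 [627. 395.] xy 0.9129 -0.1722 dims 0.044 0.074 deg 21.7
w1 [306.  46.] xy 0.4339 0.2462 dims 0.052 0.098 deg -13.4
120
w1 [307.  46.] xy 0.4338 0.2464 dims 0.052 0.098 deg -13.6
eye (array([0.70755857, 0.3512924 , 0.30426745]), np.float64(0.00016833666405191092))
```

```bash
python3 -c "
from h import *
go(.456,.099,0.0,92.8)"
```

```text
t 2.05 tcp [0.4527 0.093  0.2493] shift [ 0.58  0.37 24.93] turn [-0.     0.    -0.002] rows 5
```

Call:
{"name": "drive_tool", "arguments": {"increments": [[0,0.6,0.4,5,0,0,0],[0,0.6,0.4,10,0,0,0],[0,0.6,0.4,15,0,0,0],[0,0.6,0.4,19,0,0,0],[0,0.6,0.4,22,0,0,0],[0,0.6,0.4,24,0,0,0],[0,0.6,0.4,24.8,0,0,0],[0,0.6,0.4,24.8,0,0,0],[255,0.6,0.4,24.8,0,0,0],[255,0.6,0.4,24.8,0,0,0],[255,0.6,0.4,24.8,0,0,0],[255,0.6,0.4,24.8,0,0,0],[255,0.6,0.4,24.8,0,0,0],[255,0.6,0.4,24.8,0,0,0],[255,0.6,0.4,22.8,0,0,0],[255,0.6,0.4,18,0,0,0]], "force": 60}}

```text
t: 3.65
tcp_pos: [0.4546, 0.1004, 0.0682]
tool_rot: [0.69, 0.724, -0.002, -0.002]
force: [2.1, 0.4, -1.1]
finger_gap: 0.642
```

```bash
python3 -c "
from h import *
snap('wrist','w2.png');s=manip.sense();print(s['force'],s['finger_gap']);go(.6239,.1889,0.21,84.25)"
```

```text
[ 0.36128679 -0.0929171   3.23669927] 0.6368775139247068
t 3.7 tcp [0.4588 0.1007 0.0757] shift [  7.98  17.04 -13.29] turn [ 0.008 -0.     0.15 ] rows 5
```

View pics/w2.png

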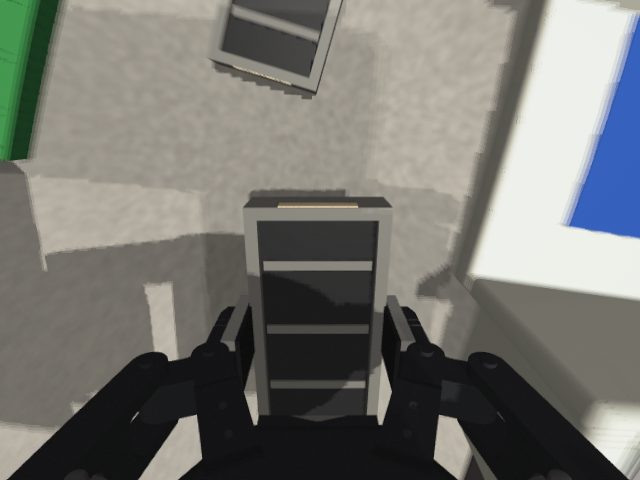

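```bash
python3 -c "
from h import *
im,cm=load('w2')
for u,v in((246,208),(391,208)):print(onz(cm,u,v,.0947))
go(.6239,.1889,0.21,84.25)"
```

```text
[0.42730784 0.1538995  0.0947    ]
[0.47691266 0.15642788 0.0947    ]
t 3.7 tcp [0.4588 0.1007 0.0757] shift [  7.98  17.04 -13.29] turn [ 0.008 -0.     0.15 ] rows 5
```

Call:
{"name": "drive_tool", "arguments": {"increments": [[255,0,0,-5,0,0,0],[255,0,0,-10,0,0,0],[255,3,6,-13.3,0.008,0,0.15],[255,8.2,17,-13.3,0.008,0,0.15],[255,8.2,17,-13.3,0.008,0,0.15],[255,8.2,17,-13.3,0.008,0,0.15],[255,8.2,17,-13.3,0.008,0,0.15],[255,8.2,17,-13.3,0.008,0,0.15],[255,8.2,17,-13.3,0.008,0,0.15],[255,8.2,17,-13.3,0.008,0,0.15]]}}

```text
t: 4.7
tcp_pos: [0.6206, 0.1901, 0.2022]
tool_rot: [0.742, 0.67, -0.004, -0.003]
force: [0.2, -0.7, -2.5]
finger_gap: 0.637
```

```bash
python3 -c "
from h import *
snap('wrist','w3.png');s=manip.sense();print(s['force'],s['finger_gap']);go(.6239,.1909,0.027,84.25)
trays('w3',.229,80);trays('w3',.229,100)
im,cm=load('w3');cv2.imwrite('pics/w3s.png',im[:,:,::-1])"
```

```text
[-0.28675597 -0.66665968 -1.63070238] 0.6383229967873716
t 4.75 tcp [0.6209 0.1901 0.2024] shift [ 0.12  0.45 17.54] turn [-0.009  0.001 -0.001] rows 4
```

View pics/w3.png

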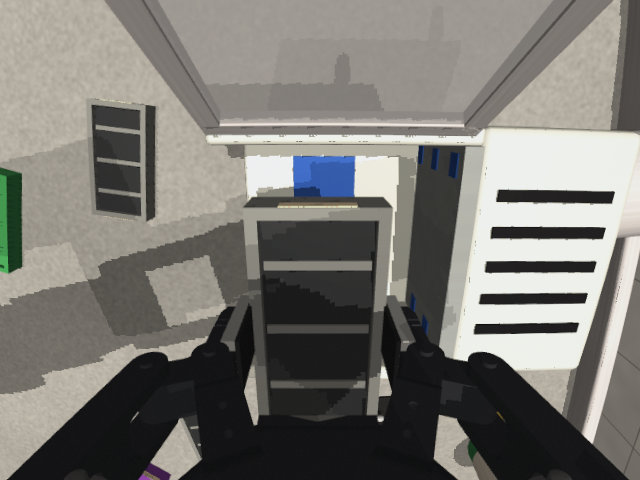

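```bash
python3 -c "
from h import *
im,cm=load('w3')
for z in(.2,.205,.21,.215,.22):
  a,b=[onz(cm,u,v,z) for u,v in((246,208),(391,208))];m=(a+b)/2
  d=np.radians(84.25);ax=np.array([np.cos(d),np.sin(d)]);s=manip.sense()['tcp_pos'][:2]
  print(z,np.linalg.norm(a-b).round(4),'centre-tcp along tool x',((m[:2]-s)@ax-.055).round(4))
"
```

```text
0.2 0.062 centre-tcp along tool x -0.0072
0.205 0.0598 centre-tcp along tool x -0.006
0.21 0.0577 centre-tcp along tool x -0.0047
0.215 0.0555 centre-tcp along tool x -0.0035
0.22 0.0534 centre-tcp along tool x -0.0023
```

Call:
{"name": "drive_tool", "arguments": {"increments": [[255,0.2,0.45,4,-0.009,0,0],[255,0.2,0.45,8,-0.009,0,0],[255,0.2,0.45,12,-0.009,0,0],[255,0.2,0.45,14.5,-0.009,0,0],[255,0.2,0.45,16,-0.009,0,0],[255,0.2,0.45,16.5,-0.009,0,0],[255,0.2,0.45,16.8,-0.009,0,0],[255,0.2,0.45,16.8,-0.009,0,0],[255,0.2,0.45,16.8,-0.009,0,0]]}}

```text
t: 5.65
tcp_pos: [0.6267, 0.1925, 0.0359]
tool_rot: [0.742, 0.671, 0.001, 0.001]
force: [1.0, -0.2, -1.2]
finger_gap: 0.64
```

Call:
{"name": "drive_tool", "arguments": {"increments": [[255,0,-0.25,0.1,0,0,0],[255,0,-0.25,0.3,0,0,0],[255,0,-0.25,0.5,0,0,0],[255,0,-0.25,0.5,0,0,0],[255,0,-0.25,0.5,0,0,0]]}}

```text
t: 6.15
tcp_pos: [0.623, 0.1926, 0.0291]
tool_rot: [0.742, 0.671, 0.0, 0.001]
force: [-0.3, 0.1, -1.7]
finger_gap: 0.642
```

Call:
{"name": "drive_tool", "arguments": {"increments": [[255,0,0.05,0.2,0,0,0],[255,0,0.05,0.4,0,0,0],[255,0,0.05,0.4,0,0,0]]}}

```text
t: 6.45
tcp_pos: [0.6237, 0.1926, 0.0279]
tool_rot: [0.742, 0.671, 0.0, 0.001]
force: [-5.0, -1.2, 13.1]
finger_gap: 0.639
```

Call:
{"name": "drive_tool", "arguments": {"increments": [[255,0,0,-0.2,0,0,0],[0,0,0,-0.2,0,0,0],[0,0,0,-0.2,0,0,0],[0,0,0,-0.2,0,0,0],[0,0,0,-0.2,0,0,0],[0,0,0,-3,0,0,0],[0,0,0,-8,0,0,0],[0,0,0,-13,0,0,0],[0,0,0,-18,0,0,0],[0,0,0,-22,0,0,0],[0,0,0,-22,0,0,0],[0,0,0,-22,0,0,0]]}}

```text
t: 7.65
tcp_pos: [0.6237, 0.1927, 0.2465]
tool_rot: [0.742, 0.671, 0.001, 0.001]
force: [-0.1, -0.1, -1.6]
finger_gap: 0.997
```

```bash
python3 -c "
from h import *
snap('wrist','w4.png')
trays('w4',.045,70);trays('w4',.045,85);trays('w4',.045,100);
go(.4498,-.0723,0.15,95.4)"
```

```text
w4 [318. 208.] xy 0.6234 0.1905 dims 0.046 0.098 deg -5.8
w4 [139. 159.] xy 0.4533 0.2581 dims 0.055 0.092 deg -13.9
w4 [317. 209.] xy 0.6249 0.1898 dims 0.05 0.099 deg -5.8
w4 [140. 159.] xy 0.4531 0.2584 dims 0.055 0.093 deg -13.3
w4 [317. 209.] xy 0.6229 0.1917 dims 0.054 0.109 deg -5.8
w4 [140. 159.] xy 0.4534 0.2585 dims 0.055 0.094 deg -13.9
t 7.7 tcp [0.6227 0.1926 0.2447] shift [-28.09 -14.53   9.5 ] turn [-0.     0.001 -0.195] rows 7
```

View pics/w4.png

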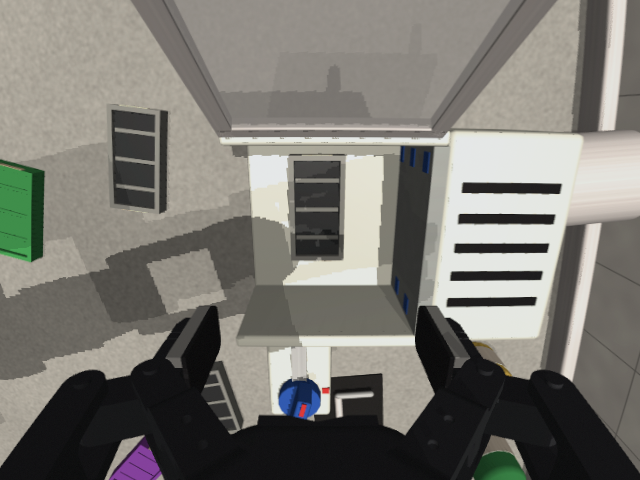

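Call:
{"name": "drive_tool", "arguments": {"increments": [[0,-28.1,-14.5,9.5,0,0,-0.195],[0,-28.1,-14.5,9.5,0,0,-0.195],[0,-28.1,-14.5,9.5,0,0,-0.195],[0,-28.1,-14.5,9.5,0,0,-0.195],[0,-28.1,-14.5,9.5,0,0,-0.195],[0,-28.1,-14.5,9.5,0,0,-0.195],[0,-28.1,-14.5,9.5,0,0,-0.195],[0,-28.1,-14.5,9.5,0,0,-0.195],[0,-28.1,-14.5,9.5,0,0,-0.195],[0,-28.1,-14.5,9.5,0,0,-0.195]]}}

```text
t: 8.7
tcp_pos: [0.4512, -0.0717, 0.1499]
tool_rot: [0.673, 0.74, 0.0, 0.0]
force: [-0.2, -0.6, -1.1]
finger_gap: 1.001
```

```bash
python3 -c "
from h import *
snap('wrist','w5.png')
for t in(65,75,85): trays('w5',.02,t)
go(.4498,-.0723,0.0,95.4)"
```

```text
w5 [331. 360.] xy 0.4758 -0.2032 dims 0.045 0.098 deg 3.7
w5 [313. 223.] xy 0.4498 -0.0725 dims 0.046 0.098 deg 5.2
w5 [316. 225.] xy 0.4495 -0.0724 dims 0.046 0.098 deg 5.9
w5 [315. 226.] xy 0.4491 -0.0726 dims 0.055 0.099 deg 6.4
t 8.75 tcp [ 0.4515 -0.0715  0.1501] shift [-0.05 -0.19 15.01] turn [0.001 0.001 0.001] rows 4
```

Call:
{"name": "drive_tool", "arguments": {"increments": [[0,-0.05,-0.2,5,0,0,0],[0,-0.05,-0.2,10,0,0,0],[0,-0.05,-0.2,13,0,0,0],[0,-0.05,-0.2,14.8,0,0,0],[0,-0.05,-0.2,14.9,0,0,0],[255,-0.05,-0.2,14.9,0,0,0],[255,-0.05,-0.2,14.9,0,0,0],[255,-0.05,-0.2,14.9,0,0,0],[255,-0.05,-0.2,14.9,0,0,0],[255,-0.05,-0.2,14.9,0,0,0],[255,-0.05,-0.2,12.9,0,0,0],[255,-0.05,-0.2,8,0,0,0],[255,-0.05,-0.2,3,0,0,0],[255,-0.05,-0.2,-2,0,0,0],[255,-0.05,-0.2,-5,0,0,0],[255,-0.05,-0.2,-5,0,0,0],[255,-0.05,-0.2,-5,0,0,0]]}}

```text
t: 10.45
tcp_pos: [0.4486, -0.0729, 0.201]
tool_rot: [0.673, 0.74, 0.0, 0.001]
force: [-0.2, -0.4, -1.8]
finger_gap: 0.639
```

```bash
cat >> h.py <<'E'
def held(f):
    """far edge of the held tray in the wrist picture: offset of its centre from the tcp along tool x"""
    im,cm=load(f);g=cv2.cvtColor(im,cv2.COLOR_RGB2GRAY).astype(float)
    col=g[150:300,300:335].mean(1); print('col',[int(c) for c in col[40:80]])
E
python3 -c "
from h import *
snap('wrist','w6.png');held('w6');held('w3')
go(.6219,.169,0.2,84.25)"
```

```text
col [150, 104, 76, 77, 76, 81, 109, 125, 123, 197, 222, 189, 173, 176, 179, 180, 180, 180, 179, 182, 187, 188, 187, 187, 145, 81, 81, 81, 82, 83, 82, 82, 82, 82, 82, 82, 82, 81, 81, 81]
col [64, 64, 64, 64, 64, 63, 64, 62, 62, 63, 62, 61, 88, 107, 104, 124, 202, 199, 150, 162, 162, 160, 157, 157, 157, 157, 157, 154, 148, 143, 113, 63, 51, 52, 52, 52, 52, 51, 51, 51]
t 10.5 tcp [ 0.4479 -0.0726  0.1999] shift [ 2.242e+01  1.959e+01 -2.000e-02] turn [-0.     0.     0.194] rows 6
```

Call:
{"name": "drive_tool", "arguments": {"increments": [[255,22.4,19.6,0,0,0,0.194],[255,22.4,19.6,0,0,0,0.194],[255,22.4,19.6,0,0,0,0.194],[255,22.4,19.6,0,0,0,0.194],[255,22.4,19.6,0,0,0,0.194],[255,22.4,19.6,0,0,0,0.194],[255,22.4,19.6,0,0,0,0.194],[255,22.4,19.6,0,0,0,0.194],[255,22.4,19.6,0,0,0,0.194]]}}

```text
t: 11.4
tcp_pos: [0.621, 0.1675, 0.1979]
tool_rot: [0.742, 0.671, -0.002, -0.001]
force: [-0.4, -0.4, -1.5]
finger_gap: 0.637
```

```bash
python3 -c "
from h import *
go(.6219,.169,0.052,84.25);s=manip.sense();print(s['finger_gap'])"
```

```text
t 11.4 tcp [0.621  0.1675 0.1979] shift [ 0.19  0.14 14.59] turn [-0.004  0.002  0.   ] rows 3
0.6365104964448886
```

Call:
{"name": "drive_tool", "arguments": {"increments": [[255,0.2,0.1,4,0,0,0],[255,0.2,0.1,9,0,0,0],[255,0.2,0.1,13,0,0,0],[255,0.2,0.1,14,0,0,0],[255,0.2,0.1,14.6,0,0,0],[255,0.2,0.1,14.8,0,0,0],[255,0.2,0.1,14.8,0,0,0]]}}

```text
t: 12.1
tcp_pos: [0.6258, 0.1699, 0.0543]
tool_rot: [0.742, 0.671, 0.002, 0.002]
force: [0.6, -0.0, -1.1]
finger_gap: 0.639
```

Call:
{"name": "drive_tool", "arguments": {"increments": [[255,0,0,0,0,0,0],[255,0,0,0.1,0,0,0],[255,0,0,0.2,0,0,0],[255,0,0,0.2,0,0,0]]}}

```text
t: 12.5
tcp_pos: [0.6244, 0.1703, 0.0506]
tool_rot: [0.742, 0.671, 0.0, 0.001]
force: [-0.3, -0.1, -1.9]
finger_gap: 0.635
```

Call:
{"name": "drive_tool", "arguments": {"increments": [[255,-0.15,-0.2,0,0,0,0],[255,-0.15,-0.2,0.2,0,0,0],[255,-0.15,-0.2,0.35,0,0,0],[255,-0.15,-0.2,0.35,0,0,0],[255,-0.15,-0.2,0.35,0,0,0]]}}

```text
t: 13.0
tcp_pos: [0.622, 0.1688, 0.0479]
tool_rot: [0.742, 0.671, -0.0, 0.001]
force: [-2.9, 0.2, 5.6]
finger_gap: 0.638
```

Contact at the expected height, so I'll release, rise, look and head for tray C.

Call:
{"name": "drive_tool", "arguments": {"increments": [[0,0,0,-0.1,0,0,0],[0,0,0,-0.1,0,0,0],[0,0,0,-0.1,0,0,0],[0,0,0,-0.1,0,0,0],[0,0,0,-3,0,0,0],[0,0,0,-8,0,0,0],[0,0,0,-13,0,0,0],[0,0,0,-18,0,0,0],[0,0,0,-20,0,0,0],[0,0,0,-20,0,0,0],[0,0,0,-20,0,0,0]]}}

```text
t: 14.1
tcp_pos: [0.6215, 0.169, 0.2464]
tool_rot: [0.742, 0.671, -0.0, 0.0]
force: [-0.3, -0.0, -0.6]
finger_gap: 0.997
```

```bash
python3 -c "
from h import *
snap('wrist','w7.png')
for t in(65,75,85): trays('w7',.065,t)
go(.4758,-.2032,0.15,93)"
```

```text
w7 [319. 214.] xy 0.6214 0.1671 dims 0.046 0.094 deg -5.7
w7 [136. 134.] xy 0.4635 0.2563 dims 0.051 0.087 deg -13.8
w7 [319. 211.] xy 0.6232 0.1692 dims 0.049 0.099 deg -5.7
w7 [137. 135.] xy 0.4636 0.2566 dims 0.051 0.088 deg -13.6
w7 [319. 211.] xy 0.6229 0.1687 dims 0.05 0.1 deg -5.7
w7 [137. 135.] xy 0.4635 0.2565 dims 0.052 0.088 deg -13.6
t 14.15 tcp [0.6208 0.1689 0.2451] shift [-38.46 -10.69   9.58] turn [-0.002  0.001 -0.152] rows 9
```

Call:
{"name": "drive_tool", "arguments": {"increments": [[0,-38.5,-10.7,9.6,0,0,-0.152],[0,-38.5,-10.7,9.6,0,0,-0.152],[0,-38.5,-10.7,9.6,0,0,-0.152],[0,-38.5,-10.7,9.6,0,0,-0.152],[0,-38.5,-10.7,9.6,0,0,-0.152],[0,-38.5,-10.7,9.6,0,0,-0.152],[0,-38.5,-10.7,9.6,0,0,-0.152],[0,-38.5,-10.7,9.6,0,0,-0.152],[0,-38.5,-10.7,9.6,0,0,-0.152],[0,-38.5,-10.7,9.6,0,0,-0.152],[0,-38.5,-10.7,9.6,0,0,-0.152],[0,-38.5,-10.7,9.6,0,0,-0.152]]}}

```text
t: 15.35
tcp_pos: [0.4775, -0.2017, 0.1507]
tool_rot: [0.688, 0.726, 0.0, 0.0]
force: [-0.2, 0.8, -0.1]
finger_gap: 0.998
```

```bash
python3 -c "
from h import *
snap('wrist','w8.png')
for t in(65,75,85,100): trays('w8',.02,t)
go(.4758,-.2032,0.001,93)"
```

```text
w8 [303. 356.] xy 0.4693 -0.3297 dims 0.051 0.098 deg -16.2
w8 [315. 240.] xy 0.4767 -0.2135 dims 0.046 0.076 deg 3.7
w8 [302. 352.] xy 0.4694 -0.3289 dims 0.052 0.1 deg -16.4
w8 [316. 240.] xy 0.4763 -0.2137 dims 0.046 0.077 deg 4.5
w8 [303. 348.] xy 0.4712 -0.3225 dims 0.053 0.113 deg -16.4
w8 [316. 226.] xy 0.4758 -0.2031 dims 0.046 0.099 deg 3.8
w8 [303. 348.] xy 0.4712 -0.3225 dims 0.053 0.114 deg -16.4
w8 [316. 227.] xy 0.4753 -0.2032 dims 0.056 0.1 deg 4.8
t 15.4 tcp [ 0.4776 -0.2017  0.1509] shift [-0.13 -0.2  14.99] turn [0.001 0.    0.002] rows 3
```

Call:
{"name": "drive_tool", "arguments": {"increments": [[0,-0.1,-0.2,5,0,0,-0.014],[0,-0.1,-0.2,10,0,0,-0.014],[0,-0.1,-0.2,13,0,0,-0.014],[0,-0.1,-0.2,14.8,0,0,-0.014],[0,-0.1,-0.2,15,0,0,-0.014],[255,-0.1,-0.2,15,0,0,-0.014],[255,-0.1,-0.2,15,0,0,-0.014],[255,-0.1,-0.2,15,0,0,-0.014],[255,-0.1,-0.2,15,0,0,-0.014],[255,-0.1,-0.2,15,0,0,-0.014],[255,-0.1,-0.2,13,0,0,-0.014],[255,-0.1,-0.2,8,0,0,-0.014],[255,-0.1,-0.2,3,0,0,-0.014],[255,-0.1,-0.2,-2,0,0,-0.014],[255,-0.1,-0.2,-6,0,0,-0.014],[255,-0.1,-0.2,-6,0,0,-0.014],[255,-0.1,-0.2,-6,0,0,-0.014]]}}

```text
t: 17.1
tcp_pos: [0.4752, -0.2046, 0.2122]
tool_rot: [0.683, 0.73, 0.0, 0.002]
force: [-0.7, 0.7, -1.7]
finger_gap: 0.635
```

```bash
python3 -c "
from h import *
snap('wrist','w9.png');held('w9')
go(.6239,.1889,0.21,84.25)"
```

```text
col [82, 84, 82, 106, 128, 127, 214, 242, 229, 215, 215, 215, 215, 214, 214, 214, 214, 214, 214, 214, 213, 174, 106, 89, 89, 89, 89, 89, 88, 88, 88, 88, 88, 88, 87, 87, 87, 87, 87, 87]
t 17.15 tcp [ 0.4744 -0.204   0.2107] shift [38.22 17.51  0.06] turn [0.    0.    0.166] rows 9
```

Call:
{"name": "drive_tool", "arguments": {"increments": [[255,38.1,17.5,0,0,0,0.166],[255,38.1,17.5,0,0,0,0.166],[255,38.1,17.5,0,0,0,0.166],[255,38.1,17.5,0,0,0,0.166],[255,38.1,17.5,0,0,0,0.166],[255,38.1,17.5,0,0,0,0.166],[255,38.1,17.5,0,0,0,0.166],[255,38.1,17.5,0,0,0,0.166],[255,38.1,17.5,0,0,0,0.166],[255,38.1,17.5,0,0,0,0.166],[255,38.1,17.5,0,0,0,0.166],[255,38.1,17.5,0,0,0,0.166],[255,38.1,17.5,0,0,0,0.166]]}}

```text
t: 18.45
tcp_pos: [0.624, 0.1856, 0.2101]
tool_rot: [0.742, 0.67, -0.001, 0.0]
force: [0.2, 0.1, -1.1]
finger_gap: 0.641
```

```bash
python3 -c "
from h import *
go(.6239,.1879,0.074,84.25);s=manip.sense();print(s['finger_gap'])"
```

```text
t 18.45 tcp [0.624  0.1856 0.2101] shift [ 0.24 -0.02 13.61] turn [-0.001  0.001 -0.002] rows 3
0.6406065025486019
```

Call:
{"name": "drive_tool", "arguments": {"increments": [[255,0.2,0,4,0,0,0],[255,0.2,0,9,0,0,0],[255,0.2,0,12,0,0,0],[255,0.2,0,13.2,0,0,0],[255,0.2,0,13.5,0,0,0],[255,0.2,0,13.5,0,0,0],[255,0.2,0,13.5,0,0,0]]}}

```text
t: 19.15
tcp_pos: [0.6268, 0.1891, 0.078]
tool_rot: [0.742, 0.671, 0.002, 0.002]
force: [0.3, 0.4, -1.1]
finger_gap: 0.638
```

Call:
{"name": "drive_tool", "arguments": {"increments": [[255,-0.1,-0.2,0,0,0,0],[255,-0.1,-0.2,0.3,0,0,0],[255,-0.1,-0.2,0.5,0,0,0],[255,-0.1,-0.2,0.6,0,0,0],[255,-0.1,-0.2,0.7,0,0,0],[255,-0.1,-0.2,0.7,0,0,0]]}}

```text
t: 19.75
tcp_pos: [0.6228, 0.1883, 0.0685]
tool_rot: [0.742, 0.671, -0.0, 0.0]
force: [0.3, 0.7, -1.3]
finger_gap: 0.638
```

Call:
{"name": "drive_tool", "arguments": {"increments": [[255,0,0.1,0.1,0,0,0],[255,0,0.1,0.2,0,0,0],[255,0,0.1,0.2,0,0,0]]}}

```text
t: 20.05
tcp_pos: [0.624, 0.1882, 0.0677]
tool_rot: [0.742, 0.671, 0.0, 0.001]
force: [-2.0, -0.3, 5.6]
finger_gap: 0.637
```

Call:
{"name": "drive_tool", "arguments": {"increments": [[0,0,0,-0.1,0,0,0],[0,0,0,-0.1,0,0,0],[0,0,0,-0.1,0,0,0],[0,0,0,-0.1,0,0,0],[0,0,0,-3,0,0,0],[0,0,0,-8,0,0,0],[0,0,0,-13,0,0,0],[0,0,0,-18,0,0,0],[0,0,0,-19,0,0,0],[0,0,0,-19,0,0,0],[0,0,0,-19,0,0,0]]}}

```text
t: 21.15
tcp_pos: [0.6227, 0.1882, 0.2553]
tool_rot: [0.742, 0.671, -0.001, -0.0]
force: [0.5, 0.7, -0.1]
finger_gap: 0.996
```

```bash
python3 -c "
from h import *
snap('wrist','w10.png')
for t in(65,75,85): trays('w10',.085,t)
go(.47,-.329,0.15,73.7)"
```

```text
w10 [320. 222.] xy 0.6225 0.1809 dims 0.046 0.102 deg -5.9
w10 [145. 153.] xy 0.4732 0.2594 dims 0.048 0.082 deg -13.9
w10 [320. 216.] xy 0.6246 0.1842 dims 0.05 0.109 deg -5.6
w10 [145. 153.] xy 0.4734 0.2597 dims 0.048 0.083 deg -13.9
w10 [320. 216.] xy 0.6249 0.1842 dims 0.05 0.109 deg -5.7
w10 [145. 153.] xy 0.4734 0.2596 dims 0.048 0.083 deg -14.1
t 21.2 tcp [0.6223 0.1881 0.2544] shift [-52.96  -9.95  10.56] turn [-0.003  0.002  0.184] rows 11
```

Call:
{"name": "drive_tool", "arguments": {"increments": [[0,-53,-10,10.5,0,0,0.184],[0,-53,-10,10.5,0,0,0.184],[0,-53,-10,10.5,0,0,0.184],[0,-53,-10,10.5,0,0,0.184],[0,-53,-10,10.5,0,0,0.184],[0,-53,-10,10.5,0,0,0.184],[0,-53,-10,10.5,0,0,0.184],[0,-53,-10,10.5,0,0,0.184],[0,-53,-10,10.5,0,0,0.184],[0,-53,-10,10.5,0,0,0.184],[0,-53,-10,10.5,0,0,0.184],[0,-53,-10,10.5,0,0,0.184],[0,-53,-10,10.5,0,0,0.184],[0,-53,-10,10.5,0,0,0.184]]}}

```text
t: 22.6
tcp_pos: [0.4707, -0.3274, 0.1506]
tool_rot: [0.8, 0.6, 0.0, -0.001]
force: [0.3, 1.0, -0.6]
finger_gap: 1.002
```

```bash
python3 -c "
from h import *
snap('wrist','w11.png')
for t in(65,75,85,100): trays('w11',.02,t)
go(.47,-.329,0.001,73.7)"
```

```text
w11 [322. 241.] xy 0.4698 -0.3416 dims 0.046 0.077 deg -16.5
w11 [320. 225.] xy 0.473 -0.3316 dims 0.046 0.098 deg -16.7
w11 [322. 229.] xy 0.4729 -0.331 dims 0.055 0.099 deg -16.2
t 22.65 tcp [ 0.4711 -0.3272  0.1511] shift [-0.22 -0.04 15.01] turn [-0.001 -0.001  0.002] rows 4
```

Call:
{"name": "drive_tool", "arguments": {"increments": [[0,-0.4,0.3,5,0,0,0],[0,-0.4,0.3,10,0,0,0],[0,-0.4,0.3,13,0,0,0],[0,-0.4,0.3,14.8,0,0,0],[0,-0.4,0.3,15,0,0,0],[255,-0.4,0.3,15,0,0,0],[255,-0.4,0.3,15,0,0,0],[255,-0.4,0.3,15,0,0,0],[255,-0.4,0.3,15,0,0,0],[255,-0.4,0.3,15,0,0,0],[255,-0.4,0.3,13,0,0,0],[255,-0.4,0.3,8,0,0,0],[255,-0.4,0.3,3,0,0,0],[255,-0.4,0.3,-2,0,0,0],[255,-0.4,0.3,-6,0,0,0],[255,-0.4,0.3,-6,0,0,0],[255,-0.4,0.3,-6,0,0,0]]}}

```text
t: 24.35
tcp_pos: [0.4731, -0.3338, 0.2132]
tool_rot: [0.8, 0.6, 0.0, 0.002]
force: [-0.9, -0.0, -2.5]
finger_gap: 0.639
```

```bash
python3 -c "
from h import *
snap('wrist','w12.png');held('w12')
go(.6219,.1690,0.21,84.25)"
```

```text
col [96, 121, 125, 198, 227, 205, 197, 196, 196, 196, 196, 196, 195, 196, 195, 195, 195, 194, 150, 79, 81, 81, 81, 81, 80, 80, 80, 80, 80, 80, 79, 79, 79, 79, 79, 78, 78, 78, 78, 78]
t 24.4 tcp [ 0.4723 -0.333   0.2115] shift [52.38  0.29  0.17] turn [-0.    -0.    -0.184] rows 11
```

Call:
{"name": "drive_tool", "arguments": {"increments": [[255,52.1,0.3,0,0,0,-0.184],[255,52.1,0.3,0,0,0,-0.184],[255,52.1,0.3,0,0,0,-0.184],[255,52.1,0.3,0,0,0,-0.184],[255,52.1,0.3,0,0,0,-0.184],[255,52.1,0.3,0,0,0,-0.184],[255,52.1,0.3,0,0,0,-0.184],[255,52.1,0.3,0,0,0,-0.184],[255,52.1,0.3,0,0,0,-0.184],[255,52.1,0.3,0,0,0,-0.184],[255,52.1,0.3,0,0,0,-0.184],[255,52.1,0.3,0,0,0,-0.184],[255,52.1,0.3,0,0,0,-0.184],[255,52.1,0.3,0,0,0,-0.184],[255,52.1,0.3,0,0,0,-0.184]]}}

```text
t: 25.9
tcp_pos: [0.6215, 0.164, 0.2111]
tool_rot: [0.742, 0.67, -0.001, 0.0]
force: [-0.8, 0.9, -2.1]
finger_gap: 0.634
```

```bash
python3 -c "
from h import *
go(.6219,.1665,0.094,84.25);s=manip.sense();print(s['finger_gap'])"
```

```text
t 25.9 tcp [0.6215 0.164  0.2111] shift [ 0.27  0.03 11.71] turn [-0.001  0.001 -0.002] rows 3
0.6336219709588978
```

Call:
{"name": "drive_tool", "arguments": {"increments": [[255,0.1,0,4,0,0,0],[255,0.1,-0.1,8,0,0,0],[255,0.1,-0.1,11,0,0,0],[255,0.1,-0.1,11.6,0,0,0],[255,0.1,-0.1,11.9,0,0,0],[255,0.1,-0.1,12,0,0,0],[255,0.1,-0.1,12,0,0,0],[255,0.1,-0.1,12,0,0,0]]}}

```text
t: 26.7
tcp_pos: [0.6223, 0.1666, 0.0936]
tool_rot: [0.742, 0.671, 0.001, 0.002]
force: [0.2, -0.4, -0.7]
finger_gap: 0.636
```

Call:
{"name": "drive_tool", "arguments": {"increments": [[255,0,0,0.2,0,0,0],[255,0,0,0.4,0,0,0],[255,0,0.1,0.5,0,0,0],[255,0,0.1,0.5,0,0,0],[255,0,0.1,0.5,0,0,0]]}}

```text
t: 27.2
tcp_pos: [0.6218, 0.1667, 0.0889]
tool_rot: [0.741, 0.671, 0.0, 0.0]
force: [-4.1, -0.8, 9.2]
finger_gap: 0.641
```

Call:
{"name": "drive_tool", "arguments": {"increments": [[0,0,0,-0.1,0,0,0],[0,0,0,-0.1,0,0,0],[0,0,0,-0.1,0,0,0],[0,0,0,-0.1,0,0,0],[0,0,0,-3,0,0,0],[0,0,0,-8,0,0,0],[0,0,0,-13,0,0,0],[0,0,0,-17,0,0,0],[0,0,0,-17,0,0,0],[0,0,0,-17,0,0,0]]}}

```text
t: 28.2
tcp_pos: [0.6224, 0.1666, 0.258]
tool_rot: [0.742, 0.671, 0.001, 0.001]
force: [0.1, 0.1, -0.9]
finger_gap: 1.0
```

```bash
python3 -c "
from h import *
snap('wrist','w13.png')
for t in(65,75,85): trays('w13',.105,t)
trays('w13',.02,75);trays('w10',.02,75);trays('w4',.02,75)
go(.434,.254,0.15,76.4)"
```

```text
w13 [317. 222.] xy 0.6209 0.1656 dims 0.046 0.091 deg -5.2
w13 [140. 131.] xy 0.4825 0.2555 dims 0.045 0.077 deg -13.6
w13 [317. 217.] xy 0.6234 0.1684 dims 0.05 0.098 deg -5.7
w13 [140. 133.] xy 0.4827 0.2553 dims 0.045 0.078 deg -14.0
w13 [316. 217.] xy 0.6205 0.1686 dims 0.053 0.1 deg -4.2
w13 [140. 133.] xy 0.4827 0.2553 dims 0.046 0.078 deg -13.9
w13 [140. 133.] xy 0.4403 0.2572 dims 0.058 0.1 deg -14.0
w10 [145. 153.] xy 0.4406 0.2575 dims 0.058 0.1 deg -13.9
w4 [317. 208.] xy 0.6244 0.1842 dims 0.053 0.105 deg -5.8
w4 [139. 159.] xy 0.4402 0.2569 dims 0.059 0.099 deg -13.4
t 28.25 tcp [0.6214 0.1665 0.2562] shift [  6.84 -19.52  10.62] turn [-0.     0.001  0.137] rows 5
```

View pics/w13.png

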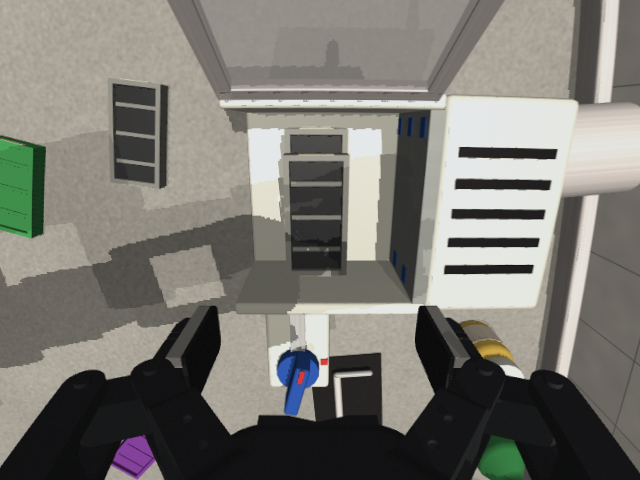

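Call:
{"name": "drive_tool", "arguments": {"increments": [[0,0,-5,0,0,0,0],[0,0,-10,2,0,0,0],[0,1,-14,5,0,0,0.05],[0,5,-18,8,0,0,0.1],[0,7.1,-19.5,10.6,0,0,0.137],[0,7.1,-19.5,10.6,0,0,0.137],[0,7.1,-19.5,10.6,0,0,0.137],[0,7.1,-19.5,10.6,0,0,0.137]]}}

```text
t: 29.05
tcp_pos: [0.4361, 0.2563, 0.1502]
tool_rot: [0.786, 0.619, 0.0, 0.001]
force: [0.7, -0.5, 0.2]
finger_gap: 0.999
```

```bash
python3 -c "
from h import *
snap('wrist','w14.png')
for t in(65,75,85,100): trays('w14',.02,t)
go(.434,.257,0.001,76.3)"
```

```text
w14 [318. 226.] xy 0.4339 0.2584 dims 0.046 0.099 deg -13.5
w14 [314. 225.] xy 0.4334 0.2566 dims 0.055 0.103 deg -13.5
w14 [ 13. 349.] xy 0.1154 0.1996 dims 0.041 0.077 deg -33.1
w14 [550. 124.] xy 0.6315 0.2987 dims 0.048 0.089 deg 83.9
w14 [ 13. 352.] xy 0.1123 0.195 dims 0.041 0.089 deg -33.2
t 29.1 tcp [0.4366 0.2562 0.1507] shift [ 0.02 -0.31 14.97] turn [0.002 0.    0.001] rows 3
```

Call:
{"name": "drive_tool", "arguments": {"increments": [[0,0.1,-0.3,5,0,0,0],[0,0.1,-0.3,10,0,0,0],[0,0.1,-0.3,13,0,0,0],[0,0.1,-0.3,14.8,0,0,0],[0,0.1,-0.3,15,0,0,0],[255,0.1,-0.3,15,0,0,0],[255,0.1,-0.3,15,0,0,0],[255,0.1,-0.3,15,0,0,0],[255,0.1,-0.3,15,0,0,0],[255,0.1,-0.3,15,0,0,0],[255,0.1,-0.3,13,0,0,0],[255,0.1,-0.3,8,0,0,0],[255,0.1,-0.3,3,0,0,0],[255,0.1,-0.3,-2,0,0,0],[255,0.1,-0.3,-6,0,0,0],[255,0.1,-0.3,-6,0,0,0],[255,0.1,-0.3,-6,0,0,0]]}}

```text
t: 30.8
tcp_pos: [0.4324, 0.2584, 0.2118]
tool_rot: [0.786, 0.619, 0.001, 0.001]
force: [0.0, 0.0, -2.7]
finger_gap: 0.64
```

```bash
python3 -c "
from h import *
snap('wrist','w15.png');held('w15')
go(.6239,.1889,0.21,84.25)"
```

```text
col [129, 94, 72, 73, 74, 79, 107, 125, 122, 218, 233, 193, 186, 186, 186, 185, 182, 179, 175, 171, 169, 169, 169, 157, 110, 60, 62, 62, 62, 62, 61, 60, 60, 60, 60, 60, 60, 60, 60, 60]
t 30.85 tcp [0.4314 0.2581 0.2103] shift [-2.21 20.33  0.04] turn [ 0.     0.001 -0.137] rows 5
```

Call:
{"name": "drive_tool", "arguments": {"increments": [[255,-4,3,0,0,0,-0.05],[255,-5,8,0,0,0,-0.137],[255,-4.5,12,0,0,0,-0.137],[255,-3,16,0,0,0,-0.137],[255,-2.2,20.3,0,0,0,-0.137],[255,-2.2,20.3,0,0,0,-0.137],[255,-2.2,20.3,0,0,0,-0.137],[255,-2.2,20.3,0,0,0,-0.137],[255,-2.2,20.3,0,0,0,-0.137]]}}

```text
t: 31.75
tcp_pos: [0.6226, 0.1895, 0.2097]
tool_rot: [0.741, 0.671, -0.001, -0.0]
force: [-0.6, -0.4, -1.8]
finger_gap: 0.633
```

```bash
python3 -c "
from h import *
go(.6239,.1889,0.113,84.25);s=manip.sense();print(s['finger_gap'])"
```

```text
t 31.75 tcp [0.6226 0.1895 0.2097] shift [-0.03  0.15  9.67] turn [-0.002  0.001  0.001] rows 2
0.6328838199692438
```

Call:
{"name": "drive_tool", "arguments": {"increments": [[255,0,0,4,0,0,0],[255,0,-0.1,8,0,0,0],[255,0,-0.1,9.2,0,0,0],[255,0,-0.1,9.7,0,0,0],[255,0,-0.1,9.7,0,0,0],[255,0,-0.1,9.8,0,0,0],[255,0,-0.1,9.8,0,0,0]]}}

```text
t: 32.45
tcp_pos: [0.625, 0.1895, 0.1147]
tool_rot: [0.742, 0.671, 0.002, 0.002]
force: [-0.5, -0.4, -1.8]
finger_gap: 0.638
```

Call:
{"name": "drive_tool", "arguments": {"increments": [[255,0,0,0.2,0,0,0],[255,0,0,0.4,0,0,0],[255,0,0,0.5,0,0,0],[255,0,0,0.55,0,0,0],[255,0,0,0.55,0,0,0]]}}

```text
t: 32.95
tcp_pos: [0.6237, 0.1893, 0.1075]
tool_rot: [0.742, 0.671, 0.0, 0.001]
force: [-0.8, 0.0, 0.4]
finger_gap: 0.637
```

Call:
{"name": "drive_tool", "arguments": {"increments": [[255,0,0,0.05,0,0,0],[0,0,0,0,0,0,0],[0,0,0,0,0,0,0],[0,0,0,0,0,0,0],[0,0,0,0,0,0,0],[0,0,0,-3,0,0,0],[0,0,0,-8,0,0,0],[0,0,0,-13,0,0,0],[0,0,0,-17,0,0,0],[0,0,0,-17,0,0,0],[0,0,0,-17,0,0,0]]}}

```text
t: 34.05
tcp_pos: [0.624, 0.1895, 0.2786]
tool_rot: [0.742, 0.671, 0.001, 0.001]
force: [0.3, -0.5, -0.2]
finger_gap: 0.998
```

```bash
python3 -c "
from h import *
snap('wrist','w16.png');snap('top','top2.png');snap('side','side2.png')
for t in(65,75,85): trays('w16',.125,t)
im,cm=load('top2');hsv=cv2.cvtColor(im,cv2.COLOR_RGB2HSV)
wd=cv2.inRange(hsv,(8,100,110),(25,255,255));wd[:160]=0;wd[220:]=0;wd[:,:345]=0;wd[:,480:]=0
c,_=cv2.findContours(wd,cv2.RETR_EXTERNAL,cv2.CHAIN_APPROX_NONE)
for k in c:
  if cv2.contourArea(k)>50:
    print('handle',cv2.minAreaRect(np.array([onz(cm,*q[0],.023)[:2] for q in k],np.float32)))
big=cv2.resize(im[160:215,345:485],None,fx=5,fy=5,interpolation=cv2.INTER_CUBIC);cv2.imwrite('pics/pole.png',big[:,:,::-1])
"
```

```text
w16 [317. 225.] xy 0.6223 0.1844 dims 0.046 0.109 deg -5.4
w16 [317. 223.] xy 0.6233 0.1845 dims 0.05 0.11 deg -4.2
w16 [317. 223.] xy 0.6244 0.1842 dims 0.051 0.109 deg -5.8
handle ((0.6196754574775696, -0.27900373935699463), (0.0990055724978447, 0.030937669798731804), 88.61785125732422)
```

View pics/pole.png

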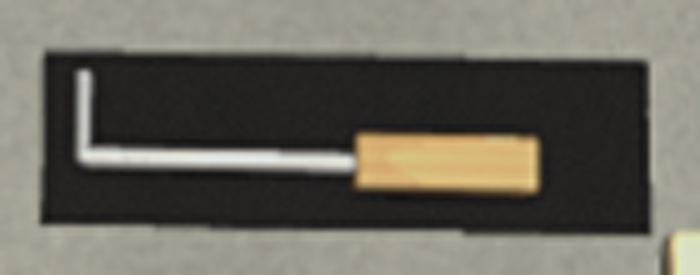

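```bash
python3 -c "
from h import *
go(.622,-.269,0.15,88.6)"
```

```text
t 34.2 tcp [0.6223 0.1893 0.2751] shift [-45.58   4.58  12.57] turn [-0.003  0.001 -0.076] rows 10
```

Call:
{"name": "drive_tool", "arguments": {"increments": [[0,-45.6,4.6,12.5,0,0,-0.076],[0,-45.6,4.6,12.5,0,0,-0.076],[0,-45.6,4.6,12.5,0,0,-0.076],[0,-45.6,4.6,12.5,0,0,-0.076],[0,-45.6,4.6,12.5,0,0,-0.076],[0,-45.6,4.6,12.5,0,0,-0.076],[0,-45.6,4.6,12.5,0,0,-0.076],[0,-45.6,4.6,12.5,0,0,-0.076],[0,-45.6,4.6,12.5,0,0,-0.076],[0,-45.6,4.6,12.5,0,0,-0.076],[0,-45.6,4.6,12.5,0,0,-0.076],[0,-45.6,4.6,12.5,0,0,-0.076]]}}

```text
t: 35.4
tcp_pos: [0.6227, -0.2686, 0.1504]
tool_rot: [0.716, 0.698, -0.0, -0.002]
force: [-0.6, -0.1, -0.0]
finger_gap: 1.0
```

```bash
python3 -c "
from h import *
im,cm=snap('wrist','w17.png');hsv=cv2.cvtColor(im,cv2.COLOR_RGB2HSV)
wd=cv2.inRange(hsv,(8,100,90),(25,255,255))
c,_=cv2.findContours(wd,cv2.RETR_EXTERNAL,cv2.CHAIN_APPROX_NONE)
for k in c:
  if cv2.contourArea(k)>300:
    print(k[:,0].mean(0),'handle',cv2.minAreaRect(np.array([onz(cm,*q[0],.023)[:2] for q in k],np.float32)))
go(.622,-.269,0.007,88.6)"
```

```text
[501.62658228 462.63291139] handle ((0.8280520439147949, -0.5376520752906799), (0.06691966950893402, 0.07022733986377716), 84.26242065429688)
[314.68041237 236.96219931] handle ((0.6195893883705139, -0.2777246832847595), (0.10044124722480774, 0.029248898848891258), 88.58092498779297)
t 35.45 tcp [ 0.6231 -0.2678  0.1512] shift [-0.15 -0.09 14.42] turn [-0.002 -0.002  0.   ] rows 3
```

View pics/w17.png

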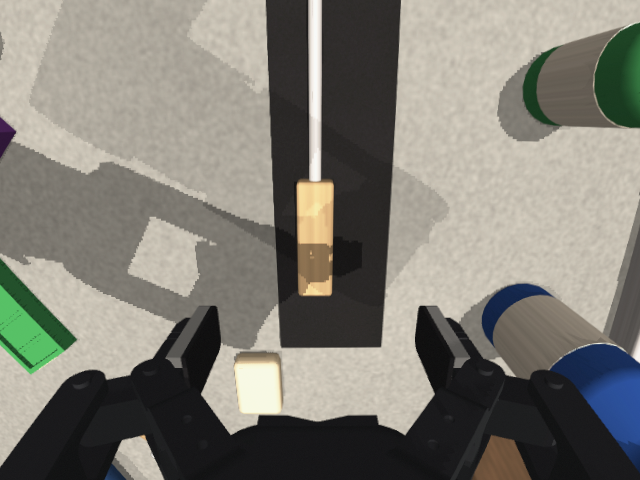

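Call:
{"name": "drive_tool", "arguments": {"increments": [[0,0,-0.3,5,0,0,0],[0,0,-0.3,10,0,0,0],[0,0,-0.3,13,0,0,0],[0,0,-0.3,14.3,0,0,0],[0,0,-0.3,14.4,0,0,0],[255,0,-0.3,14.4,0,0,0],[255,0,-0.3,14.4,0,0,0],[255,0,-0.3,14.4,0,0,0],[255,0,-0.3,14.4,0,0,0],[255,0,-0.3,14.4,0,0,0],[255,0,-0.3,14.4,0,0,0],[255,0,-0.3,14.4,0,0,0],[255,0,-0.3,13,0,0,0],[255,0,-0.3,9,0,0,0],[255,0,-0.3,5,0,0,0],[255,0,-0.3,0,0,0,0],[255,0,-0.3,-5,0,0,0],[255,0,-0.3,-5,0,0,0],[255,0,-0.3,-5,0,0,0]], "force": 110}}

```text
t: 37.35
tcp_pos: [0.6214, -0.2692, 0.2052]
tool_rot: [0.716, 0.699, 0.001, 0.003]
force: [-0.0, 0.0, -2.2]
finger_gap: 0.319
```

```bash
python3 -c "
from h import *
im,cm=snap('wrist','w18.png');hsv=cv2.cvtColor(im,cv2.COLOR_RGB2HSV);snap('side','side3.png')
s=manip.sense();print(s['finger_gap'],s['force'])
go(.58,.05,.36,84.25)
im,cm=load('side3');cv2.imwrite('pics/side3c.png',cv2.resize(im[60:440,240:560],None,fx=1.8,fy=1.55)[:,:,::-1])"
```

```text
0.31369223747695085 [-0.61431812  0.24564643 -2.06003192]
t 37.45 tcp [ 0.6196 -0.2681  0.2013] shift [ 31.72  -4.75 -15.82] turn [-0.002 -0.001  0.076] rows 8
```

View pics/side3c.png

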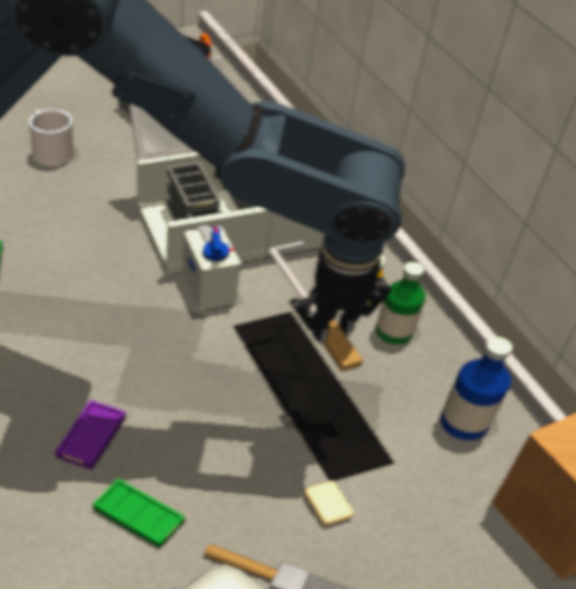

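```bash
cat >> h.py <<'E'
O=np.array([.6348,.1778]);s_,c_=-.1002,.995
def u2w(x,y): return O[0]+c_*x-s_*y, O[1]+s_*x+c_*y
def w2u(X,Y): dx,dy=X-O[0],Y-O[1]; return c_*dx+s_*dy,-s_*dx+c_*dy
E
python3 -c "
from h import *
go(*u2w(-.031,-.0095),.36,84.25)"
```

```text
t 37.45 tcp [ 0.6196 -0.2681  0.2013] shift [ 43.92  -2.74 -15.81] turn [-0.002 -0.001  0.076] rows 10
```

Call:
{"name": "drive_tool", "arguments": {"increments": [[255,0,0,-4,0,0,0],[255,0,0,-8,0,0,0],[255,2,0,-12,0,0,0],[255,6,-0.3,-15.8,0,0,0.02],[255,10,-0.5,-15.8,0,0,0.03],[255,14,-1,-15.8,0,0,0.04],[255,18,-1.2,-15.8,0,0,0.05],[255,22,-1.4,-15.8,0,0,0.06],[255,26,-1.7,-15.8,0,0,0.076],[255,30,-2,-15.8,0,0,0.076],[255,34,-2.3,-15.8,0,0,0.076],[255,38,-2.5,-15.8,0,0,0.076],[255,41,-2.7,-15.8,0,0,0.076],[255,44,-2.7,-15.8,0,0,0.076],[255,44,-2.7,-15.8,0,0,0.076],[255,44,-2.7,-15.8,0,0,0.076],[255,44,-2.7,-15.8,0,0,0.076]]}}

```text
t: 39.15
tcp_pos: [0.6039, 0.1709, 0.3587]
tool_rot: [0.742, 0.671, -0.001, -0.0]
force: [0.2, -0.1, -1.1]
finger_gap: 0.313
```

```bash
python3 -c "
from h import *
snap('top','top4.png');snap('side','side4.png')
s=manip.sense();print(s['finger_gap'],s['force'])
go(*u2w(-.031,-.0095),.301,84.25)
a=cv2.resize(load('side4')[0][50:200,270:450],(400,333),interpolation=cv2.INTER_CUBIC);b=cv2.resize(load('top4')[0][90:230,150:340],(400,333),interpolation=cv2.INTER_CUBIC)
cv2.imwrite('pics/duo4.png',np.hstack([a,b])[:,:,::-1])"
```

```text
0.31757783072518264 [ 0.27378934 -0.96319354 -1.71460328]
t 39.25 tcp [0.6042 0.1706 0.3595] shift [ 0.08 -0.13  5.85] turn [-0.001  0.001 -0.001] rows 2
```

View pics/duo4.png

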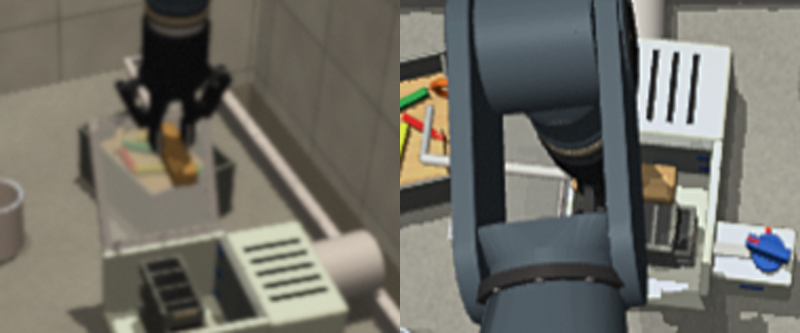

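```bash
python3 -c "
from h import *
im,cm=load('top4')
t=np.array([.604,.1707])
tx=np.array([-s_,c_]);ty=np.array([c_,s_])
for n,p,e in(('corner',(161.4,157.3),t+.19*tx),('tip',(164.3,135.4),t+.19*tx+.049*ty)):
  q=onz(cm,*p,.366);print(n,q.round(4),'expect',e.round(4),'px',proj(cm,[*e,.366]).round(1))
print('eye px',proj(cm,[.706,.352,.304]))
hsv=cv2.cvtColor(im,cv2.COLOR_RGB2HSV);o=cv2.inRange(hsv,(3,180,110),(16,255,255));print(np.argwhere(o[100:150,150:200]).mean(0)+[100,150],np.argwhere(o[100:150,150:200]).shape)"
```

```text
corner [0.6203 0.3566 0.366 ] expect [0.623  0.3598] px [159.9 156. ]
tip [0.6668 0.3524 0.366 ] expect [0.6718 0.3548] px [163.3 133.1]
eye px [174.70164583 127.58790847]
[130.5 165. ] (34, 2)
```

Call:
{"name": "drive_tool", "arguments": {"increments": [[255,0.2,-0.1,3,0,0,0],[255,0.2,-0.1,5,0,0,0],[255,0.2,-0.1,5.8,0,0,0],[255,0.2,-0.1,5.8,0,0,0],[255,0.2,-0.1,5.8,0,0,0],[255,0.2,-0.1,5.8,0,0,0]]}}

```text
t: 39.85
tcp_pos: [0.6045, 0.1737, 0.3038]
tool_rot: [0.742, 0.671, 0.001, 0.001]
force: [0.3, -0.2, -1.2]
finger_gap: 0.313
```

```bash
python3 -c "
from h import *
snap('top','top5.png');snap('side','side5.png')
s=manip.sense();print(s['finger_gap'],s['force'])
go(*u2w(.017,-.0075),.301,84.25)
a=cv2.resize(load('side5')[0][60:140,310:390],(400,400),interpolation=cv2.INTER_CUBIC);b=cv2.resize(load('top5')[0][110:180,140:210],(400,400),interpolation=cv2.INTER_CUBIC)
cv2.imwrite('pics/duo5.png',np.hstack([a,b])[:,:,::-1])"
```

```text
0.32076503372348886 [-0.41749292 -0.31049084 -2.37526894]
t 39.95 tcp [0.6042 0.1738 0.3036] shift [-0.05  4.7   0.27] turn [0.003 0.    0.   ] rows 1
```

View pics/duo5.png

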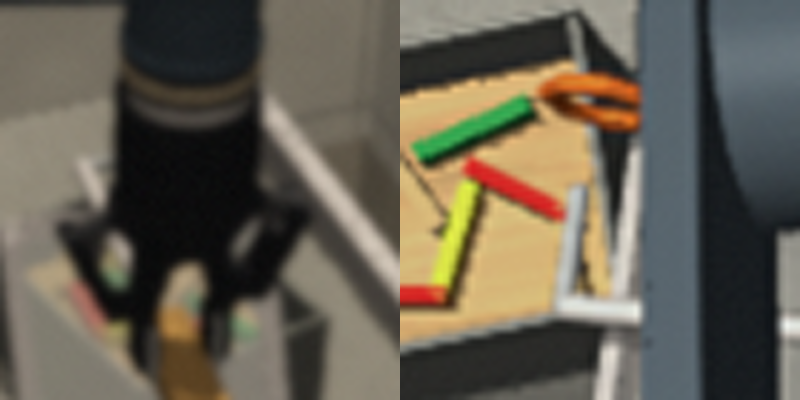

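Call:
{"name": "drive_tool", "arguments": {"increments": [[255,-0.3,0,0.3,0,0,0],[255,-0.3,1,0.3,0,0,0],[255,-0.3,1.8,0.3,0,0,0],[255,-0.3,2.4,0.3,0,0,0],[255,-0.3,3,0.3,0,0,0],[255,-0.3,3,0.3,0,0,0],[255,-0.3,3,0.3,0,0,0]]}}

```text
t: 40.65
tcp_pos: [0.6331, 0.1678, 0.2991]
tool_rot: [0.742, 0.671, -0.0, 0.0]
force: [-0.2, -0.7, -2.2]
finger_gap: 0.314
```

Call:
{"name": "drive_tool", "arguments": {"increments": [[255,0,0.6,0,0,0,0],[255,0,1.2,0,0,0,0],[255,0,1.8,0,0,0,0],[255,0,1.8,0,0,0,0],[255,0,1.8,0,0,0,0]]}}

```text
t: 41.15
tcp_pos: [0.6511, 0.166, 0.2992]
tool_rot: [0.742, 0.671, 0.0, 0.0]
force: [0.8, 0.2, -1.5]
finger_gap: 0.319
```

```bash
python3 -c "
from h import *
snap('top','top6.png');snap('side','side6.png')
s=manip.sense();print(s['finger_gap'],s['force'],w2u(*s['tcp_pos'][:2]),s['tcp_pos'])
a=cv2.resize(load('side6')[0][60:140,310:390],(400,400),interpolation=cv2.INTER_CUBIC);b=cv2.resize(load('top6')[0][110:180,140:210],(400,400),interpolation=cv2.INTER_CUBIC)
cv2.imwrite('pics/duo6.png',np.hstack([a,b])[:,:,::-1])"
```

```text
0.31965060196911244 [-0.55473532  0.3913945  -1.77221795] (np.float64(0.017122451498700373), np.float64(-0.01006669450460801)) [0.65082711 0.16606873 0.29925154]
```

View pics/duo6.png

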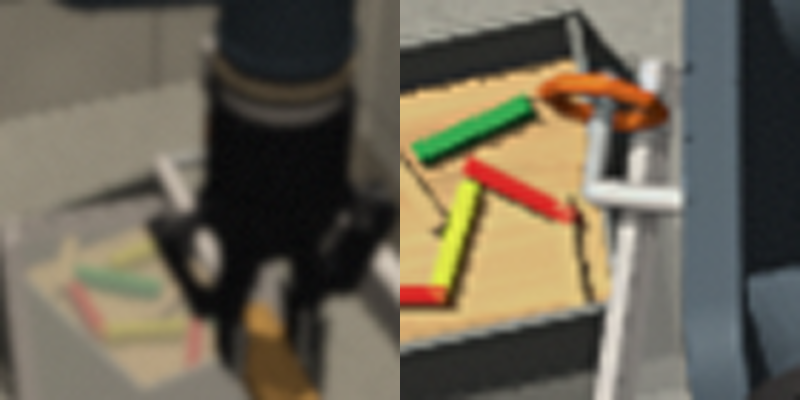

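```bash
python3 -c "
import numpy as np
f=lambda p:(8.7-19.7*np.cos(p),13.1+19.7*np.sin(p))
y0,z0=f(2.066)
for a in np.linspace(2.066,-.05,37)[1:]:
  y,z=f(a);print([255,round(y-y0,1),0,round(-(z-z0),1),0,0,0],end=',')"
```

```text
[255, np.float64(-1.0), 0, np.float64(-0.5), 0, 0, 0],[255, np.float64(-2.1), 0, np.float64(-1.0), 0, 0, 0],[255, np.float64(-3.2), 0, np.float64(-1.4), 0, 0, 0],[255, np.float64(-4.3), 0, np.float64(-1.7), 0, 0, 0],[255, np.float64(-5.4), 0, np.float64(-2.0), 0, 0, 0],[255, np.float64(-6.6), 0, np.float64(-2.2), 0, 0, 0],[255, np.float64(-7.7), 0, np.float64(-2.3), 0, 0, 0],[255, np.float64(-8.9), 0, np.float64(-2.4), 0, 0, 0],[255, np.float64(-10.0), 0, np.float64(-2.4), 0, 0, 0],[255, np.float64(-11.2), 0, np.float64(-2.3), 0, 0, 0],[255, np.float64(-12.3), 0, np.float64(-2.1), 0, 0, 0],[255, np.float64(-13.5), 0, np.float64(-1.9), 0, 0, 0],[255, np.float64(-14.6), 0, np.float64(-1.7), 0, 0, 0],[255, np.float64(-15.7), 0, np.float64(-1.3), 0, 0, 0],[255, np.float64(-16.8), 0, np.float64(-0.9), 0, 0, 0],[255, np.float64(-17.8), 0, np.float64(-0.4), 0, 0, 0],[255, np.float64(-18.9), 0, np.float64(0.1), 0, 0, 0],[255, np.float64(-19.9), 0, np.float64(0.7), 0, 0, 0],[255, np.float64(-20.8), 0, np.float64(1.3), 0, 0, 0],[255, np.float64(-21.8), 0, np.float64(2.0), 0, 0, 0],[255, np.flo
[... 160 characters left out ...]
loat64(-25.0), 0, np.float64(5.3), 0, 0, 0],[255, np.float64(-25.7), 0, np.float64(6.3), 0, 0, 0],[255, np.float64(-26.3), 0, np.float64(7.2), 0, 0, 0],[255, np.float64(-26.8), 0, np.float64(8.3), 0, 0, 0],[255, np.float64(-27.3), 0, np.float64(9.3), 0, 0, 0],[255, np.float64(-27.8), 0, np.float64(10.4), 0, 0, 0],[255, np.float64(-28.2), 0, np.float64(11.5), 0, 0, 0],[255, np.float64(-28.5), 0, np.float64(12.6), 0, 0, 0],[255, np.float64(-28.7), 0, np.float64(13.7), 0, 0, 0],[255, np.float64(-28.9), 0, np.float64(14.9), 0, 0, 0],[255, np.float64(-29.0), 0, np.float64(16.0), 0, 0, 0],[255, np.float64(-29.1), 0, np.float64(17.2), 0, 0, 0],[255, np.float64(-29.0), 0, np.float64(18.3), 0, 0, 0],
```

First stretch, then check that the eye is following. Unsquared risk is grip slackening, so I'll stop part-way.

Call:
{"name": "drive_tool", "arguments": {"increments": [[255,-1.0,0,-0.5,0,0,0],[255,-2.1,0,-1.0,0,0,0],[255,-3.2,0,-1.4,0,0,0],[255,-4.3,0,-1.7,0,0,0],[255,-5.4,0,-2.0,0,0,0],[255,-6.6,0,-2.2,0,0,0],[255,-7.7,0,-2.3,0,0,0],[255,-8.9,0,-2.4,0,0,0],[255,-8.9,0,-2.4,0,0,0]]}}

```text
t: 42.15
tcp_pos: [0.6423, 0.0753, 0.3236]
tool_rot: [0.742, 0.67, -0.0, 0.001]
force: [0.6, 0.7, -2.4]
finger_gap: 0.317
```

```bash
cat >> h.py <<'E'
def eyes(tag):
    r={}
    for n in('top','side','wrist'):
        im,cm=snap(n,n+tag+'.png');hsv=cv2.cvtColor(im,cv2.COLOR_RGB2HSV);o=cv2.inRange(hsv,(3,190,110),(15,255,255))
        k,l,st,ce=cv2.connectedComponentsWithStats(cv2.dilate(o,np.ones((3,3))))
        print(n,[(st[j,:5].tolist(),ce[j].round(0).tolist()) for j in range(1,k) if st[j,4]>40][:8])
    s=manip.sense();u=w2u(*s['tcp_pos'][:2]);print('tcp unit',np.round(u,4),s['tcp_pos'][2].round(4),'hook y',round(u[1]+.19,4),'z',round(s['tcp_pos'][2]+.006,4),'F',s['force'].round(1),'gap',s['finger_gap'])
E
python3 -c "
from h import *
eyes('7')
im,cm=load('top7')
for p in(2.066,1.7,1.6,1.5): print(p,proj(cm,[*u2w(.052,.087-.197*np.cos(p)),.131+.197*np.sin(p)]).round(0))"
```

```text
top [([197, 122, 24, 8, 116], [208.0, 125.0]), ([152, 137, 15, 11, 86], [158.0, 142.0]), ([138, 159, 11, 5, 42], [144.0, 161.0])]
side [([184, 74, 71, 35, 1648], [219.0, 91.0])]
wrist []
tcp unit [ 0.0175 -0.0992] 0.3234 hook y 0.0908 z 0.3294 F [-0.5 -0.1 -1.1] gap 0.3183100233243854
2.066 [174. 128.]
1.7 [202. 127.]
1.6 [211. 128.]
1.5 [220. 129.]
```

Call:
{"name": "drive_tool", "arguments": {"increments": [[255,-1.1,0,0,0,0,0],[255,-2.3,0,0.1,0,0,0],[255,-3.4,0,0.3,0,0,0],[255,-4.6,0,0.5,0,0,0],[255,-5.7,0,0.7,0,0,0],[255,-6.8,0,1.1,0,0,0],[255,-7.9,0,1.5,0,0,0],[255,-8.9,0,2.0,0,0,0],[255,-10.0,0,2.5,0,0,0],[255,-11.0,0,3.1,0,0,0],[255,-11.9,0,3.7,0,0,0],[255,-12.9,0,4.4,0,0,0],[255,-13.7,0,5.2,0,0,0],[255,-14.6,0,6.0,0,0,0],[255,-15.3,0,6.8,0,0,0],[255,-16.1,0,7.7,0,0,0],[255,-16.8,0,8.7,0,0,0],[255,-17.4,0,9.6,0,0,0],[255,-17.4,0,9.6,0,0,0]]}}

```text
t: 44.2
tcp_pos: [0.6238, -0.0964, 0.2255]
tool_rot: [0.742, 0.671, -0.001, -0.001]
force: [-0.3, 0.2, -1.6]
finger_gap: 0.314
```

```bash
python3 -c "
from h import *
eyes('8')
im,cm=load('top8');c2=load('side8')[1];c3=load('wrist8')[1]
for p in(.8,.7,.6,.5,.4): 
  e=[*u2w(.052,.087-.197*np.cos(p)),.131+.197*np.sin(p)];print(p,proj(cm,e).round(0),proj(c2,e).round(0),proj(c3,e).round(0))"
```

```text
top [([152, 137, 15, 11, 81], [159.0, 142.0]), ([283, 143, 20, 10, 125], [293.0, 147.0]), ([138, 159, 11, 5, 42], [144.0, 161.0])]
side [([223, 73, 32, 30, 602], [240.0, 88.0]), ([322, 115, 10, 14, 86], [327.0, 121.0]), ([379, 156, 8, 12, 60], [383.0, 161.0])]
wrist []
tcp unit [ 0.0177 -0.2731] 0.2276 hook y -0.0831 z 0.2336 F [-0.6  0.5 -1.2] gap 0.3185963780514198
0.8 [280. 142.] [379. 146.] [372. -17.]
0.7 [286. 145.] [380. 154.] [ 435. -283.]
0.6 [292. 147.] [381. 161.] [ 433. -253.]
0.5 [297. 150.] [382. 168.] [ 420. -188.]
0.4 [301. 152.] [382. 175.] [ 408. -130.]
```

Call:
{"name": "drive_tool", "arguments": {"increments": [[255,-0.5,0,1.1,0,0,0],[255,-1.0,0,2.1,0,0,0],[255,-1.5,0,3.2,0,0,0],[255,-1.9,0,4.3,0,0,0],[255,-2.2,0,5.4,0,0,0],[255,-2.4,0,6.5,0,0,0],[255,-2.6,0,7.5,0,0,0],[255,-2.7,0,8.5,0,0,0],[255,-2.7,0,9.5,0,0,0],[255,-2.7,0,10.2,0,0,0],[255,-2.7,0,10.6,0,0,0],[255,-2.7,0,10.6,0,0,0]]}}

```text
t: 45.55
tcp_pos: [0.622, -0.1225, 0.1209]
tool_rot: [0.741, 0.671, -0.0, 0.0]
force: [0.3, 0.3, -1.8]
finger_gap: 0.316
```

```bash
python3 -c "
from h import *
eyes('9')
im,cm=load('top9');c2=load('side9')[1]
for p in(.15,.1,.06,.02): 
  e=[*u2w(.052,.087-.197*np.cos(p)),.131+.197*np.sin(p)];print(p,proj(cm,e).round(1),proj(c2,e).round(1))"
```

```text
top [([152, 137, 15, 11, 81], [159.0, 142.0]), ([300, 157, 18, 9, 114], [308.0, 161.0]), ([138, 159, 11, 5, 42], [144.0, 161.0])]
side [([379, 192, 9, 15, 103], [383.0, 199.0])]
wrist []
tcp unit [ 0.018  -0.3003] 0.1219 hook y -0.1103 z 0.1279 F [-0.8 -0.2 -2.3] gap 0.3163140275596344
0.15 [306.9 158.5] [382.6 191. ]
0.1 [307.6 159.7] [382.4 193.9]
0.06 [307.9 160.6] [382.3 196.1]
0.02 [308.2 161.4] [382.1 198.2]
```

Call:
{"name": "drive_tool", "arguments": {"increments": [[255,0,0,0.3,0,0,0],[255,0,0,0.6,0,0,0],[255,0,0,0.6,0,0,0]]}}

```text
t: 46.0
tcp_pos: [0.6226, -0.1227, 0.1156]
tool_rot: [0.742, 0.671, 0.001, 0.001]
force: [-0.1, -0.1, 0.7]
finger_gap: 0.32
```

```bash
python3 -c "
from h import *
eyes('10')"
```

```text
top [([152, 137, 15, 11, 81], [159.0, 142.0]), ([300, 157, 18, 9, 114], [308.0, 161.0]), ([138, 159, 11, 5, 42], [144.0, 161.0])]
side [([379, 192, 9, 16, 109], [383.0, 199.0])]
wrist []
tcp unit [ 0.018  -0.3002] 0.1159 hook y -0.1102 z 0.1219 F [ 0.5 -0.6  1.1] gap 0.3142256302179358
```

Call:
{"name": "drive_tool", "arguments": {"increments": [[255,0,0,0.3,0,0,0],[255,0,0,0.3,0,0,0],[255,0,0,0.3,0,0,0]]}}

```text
t: 46.45
tcp_pos: [0.6226, -0.1227, 0.1128]
tool_rot: [0.742, 0.671, 0.0, 0.001]
force: [0.9, 0.1, 1.5]
finger_gap: 0.315
```

```bash
python3 -c "
from h import *
eyes('11')"
```

```text
top [([152, 137, 15, 11, 81], [159.0, 142.0]), ([300, 157, 18, 9, 113], [308.0, 161.0])]
side [([379, 190, 9, 18, 119], [383.0, 199.0])]
wrist []
tcp unit [ 0.018  -0.3002] 0.1128 hook y -0.1102 z 0.1188 F [-0.1  0.   2.4] gap 0.316471586676396
```

Call:
{"name": "drive_tool", "arguments": {"increments": [[255,0,0,-0.6,0,0,0],[255,0,0,-1.2,0,0,0],[255,0,0,-1.2,0,0,0],[255,0,-0.5,-1.2,0,0,0],[255,0,-1.0,-1.2,0,0,0],[255,0,-1.5,-1.2,0,0,0],[255,0,-2.0,-1.2,0,0,0],[255,0,-2.4,-1.2,0,0,0],[255,0,-2.7,-1.2,0,0,0],[255,0,-2.7,-1.2,0,0,0],[255,0,-2.7,-1.2,0,0,0]]}}

```text
t: 47.7
tcp_pos: [0.598, -0.1203, 0.1253]
tool_rot: [0.743, 0.67, 0.002, 0.003]
force: [5.9, 1.9, -2.4]
finger_gap: 0.312
```

```bash
python3 -c "
from h import *
eyes('12')
c=load('top12')[1]
print('tip',proj(c,[*u2w(-.009+.049,-.110),.131]),'corner',proj(c,[*u2w(-.009,-.110),.131]))
a=cv2.resize(load('side12')[0][150:300,300:450],(400,400),interpolation=cv2.INTER_CUBIC);b=cv2.resize(load('top12')[0][130:220,260:350],(400,400),interpolation=cv2.INTER_CUBIC)
cv2.imwrite('pics/duo12.png',np.hstack([a,b])[:,:,::-1])"
```

```text
top [([152, 137, 15, 11, 81], [159.0, 142.0]), ([300, 157, 18, 9, 123], [308.0, 161.0]), ([138, 159, 11, 5, 42], [144.0, 161.0])]
side []
wrist []
tcp unit [-0.0067 -0.3002] 0.1252 hook y -0.1102 z 0.1312 F [ 4.4  1.  -2.4] gap 0.3154282241539888
tip [307.7620717  166.45573418] corner [305.76479966 185.25559366]
```

View pics/duo12.png

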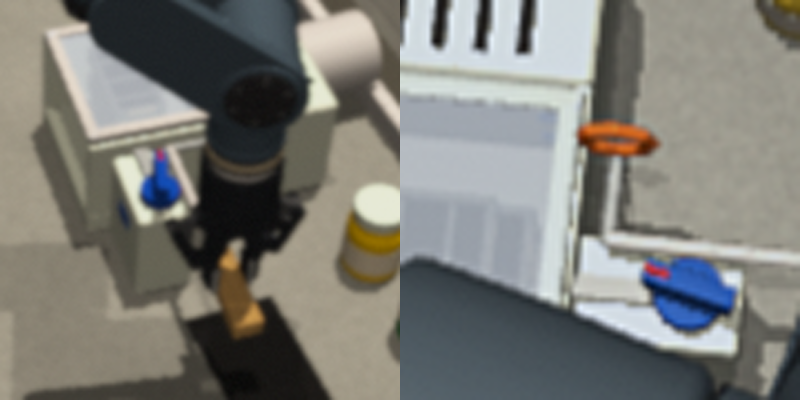

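Call:
{"name": "drive_tool", "arguments": {"increments": [[255,0,0.5,0,0,0,-0.03],[255,0,1.0,0,0,0,-0.07],[255,0,1.5,0,0,0,-0.1],[255,0,1.5,0,0,0,-0.1],[255,-1,1.6,0,0,0,-0.1],[255,-2,1.7,0,0,0,-0.1],[255,-3.5,1.8,0,0,0,-0.1],[255,-5,2,0,0,0,-0.1],[255,-6,2.1,-0.5,0,0,-0.1],[255,-7,2.2,-3,0,0,-0.1],[255,-7,2.2,-7,0,0,-0.1],[255,-7,2.2,-7,0,0,-0.1]]}}

```text
t: 49.05
tcp_pos: [0.6132, -0.1955, 0.2002]
tool_rot: [0.707, 0.707, 0.001, 0.006]
force: [0.2, -0.9, -0.2]
finger_gap: 0.317
```

```bash
python3 -c "
from h import *
eyes('13')
go(.6198,-.2677,.06,88.6)
im,cm=load('top13');hsv=cv2.cvtColor(im,cv2.COLOR_RGB2HSV)
w=((hsv[...,1]<30)&(hsv[...,2]>190)).astype(np.uint8); print([(r,np.flatnonzero(w[r,325:400])[[0,-1]]+325 if w[r,325:400].any() else 0) for r in range(150,200,4)])"
```

```text
top [([151, 137, 16, 11, 84], [158.0, 142.0]), ([300, 157, 18, 9, 126], [308.0, 161.0]), ([138, 159, 11, 5, 42], [144.0, 161.0])]
side [([379, 192, 8, 9, 57], [382.0, 196.0])]
wrist []
tcp unit [ 0.0117 -0.3709] 0.1941 hook y -0.1809 z 0.2001 F [ 0.5  0.1 -1.1] gap 0.31712877861328864
t 49.2 tcp [ 0.6093 -0.1923  0.1941] shift [-7.52  1.06 13.41] turn [-0.001  0.001  0.024] rows 4
[(150, 0), (154, 0), (158, 0), (162, 0), (166, 0), (170, 0), (174, array([336, 336])), (178, array([336, 390])), (182, 0), (186, array([327, 334])), (190, array([332, 336])), (194, array([336, 336])), (198, 0)]
```

Call:
{"name": "drive_tool", "arguments": {"increments": [[255,-4,0.5,0,0,0,0.024],[255,-7.5,1.1,0,0,0,0.024],[255,-7.5,1.1,3,0,0,0.024],[255,-7.5,1.1,7,0,0,0.024],[255,-7.5,1.1,11,0,0,0.024],[255,-7.5,1.1,14,0,0,0.024],[255,-7.5,1.1,16,0,0,0.024],[255,-7.5,1.1,17,0,0,0.024],[255,-7.5,1.1,17.4,0,0,0.024],[255,-7.5,1.1,17.4,0,0,0.024],[255,-7.5,1.1,17.4,0,0,0.024]]}}

```text
t: 50.3
tcp_pos: [0.6221, -0.2673, 0.0217]
tool_rot: [0.715, 0.699, 0.0, 0.002]
force: [0.6, 0.1, -1.4]
finger_gap: 0.312
```

Call:
{"name": "drive_tool", "arguments": {"increments": [[255,0,-0.2,0.4,0,0,0],[255,0,-0.2,0.8,0,0,0],[255,0,-0.2,1.0,0,0,0],[255,0,-0.2,1.1,0,0,0],[255,0,-0.2,1.1,0,0,0]]}}

```text
t: 50.8
tcp_pos: [0.6193, -0.2668, 0.0108]
tool_rot: [0.716, 0.699, 0.0, 0.0]
force: [-2.6, 1.2, 3.7]
finger_gap: 0.319
```

Call:
{"name": "drive_tool", "arguments": {"increments": [[255,0,0,0.1,0,0,0],[150,0,0,0,0,0,0],[100,0,0,0,0,0,0],[0,0,0,0,0,0,0],[0,0,0,0,0,0,0],[0,0,0,-0.5,0,0,0],[0,0,0,-4,0,0,0],[0,0,0,-8,0,0,0],[0,0,0,-13,0,0,0],[0,0,0,-18,0,0,0],[0,0,0,-23,0,0,0],[0,0,0,-23,0,0,0]]}}

```text
t: 52.0
tcp_pos: [0.6235, -0.2692, 0.2494]
tool_rot: [0.715, 0.699, 0.002, 0.01]
force: [0.5, -0.2, 0.9]
finger_gap: 1.002
```

```bash
python3 -c "
from h import *
eyes('14')
im,cm=load('top14')
hsv=cv2.cvtColor(im,cv2.COLOR_RGB2HSV)
for f,wc in(('top14',cm),('wrist14',load('wrist14')[1])):
  i=load(f)[0];h=cv2.cvtColor(i,cv2.COLOR_RGB2HSV);wd=cv2.inRange(h,(8,100,90),(25,255,255))
  c,_=cv2.findContours(wd,cv2.RETR_EXTERNAL,cv2.CHAIN_APPROX_NONE)
  for k in c:
    r=cv2.minAreaRect(np.array([onz(wc,*q[0],.023)[:2] for q in k],np.float32))
    if min(r[1])>.02 and max(r[1])<.13: print(f,'handle',k[:,0].mean(0),r)
# wing: blue & red in top
b=cv2.inRange(hsv,(100,150,60),(130,255,255));b[:,:300]=0;b[:,345:]=0;b[:175]=0;b[215:]=0
r=cv2.inRange(hsv,(0,150,120),(5,255,255))|cv2.inRange(hsv,(174,150,120),(180,255,255));r[:,:300]=0;r[:,345:]=0;r[:170]=0;r[215:]=0
print('red',np.argwhere(r)[:,::-1].tolist())
print('axis px',proj(cm,[*u2w(-.03,-.16),.153]))
go(*u2w(-.03,-.16),.22,84.25)"
```

```text
top [([152, 137, 15, 11, 81], [159.0, 142.0]), ([300, 157, 18, 9, 126], [308.0, 161.0])]
side [([181, 87, 10, 8, 48], [185.0, 90.0]), ([379, 192, 8, 16, 111], [382.0, 200.0])]
wrist []
tcp unit [ 0.0285 -0.4435] 0.2397 hook y -0.2535 z 0.2457 F [-0.2 -1.  -0.2] gap 1.0010249929106765
top14 handle [ 12.10679612 414.27184466] ((0.01793394610285759, 0.8673065304756165), (0.08932959288358688, 0.06482851505279541), 3.206063747406006)
top14 handle [ 12.83870968 329.84946237] ((0.24316738545894623, 0.8747880458831787), (0.03793271631002426, 0.08002256602048874), 0.6568091511726379)
top14 handle [420.05263158 191.18421053] ((0.6201436519622803, -0.243256613612175), (0.03362405672669411, 0.028012851253151894), 89.89032745361328)
top14 handle [307.85 160.75] ((0.7102363705635071, 0.06647995859384537), (0.047365702688694, 0.02001141756772995), 89.717529296875)
top14 handle [350.76056338 126.29577465] ((0.809967041015625, -0.051894571632146835), (0.06545095890760422, 0.04260812699794769), 81.6058349609375)
wrist14 handle [501.92258065 462.58709677] ((0.8998388648033142, -0.6611856818199158), (0.0909990519285202, 0.09603358060121536), 83.75151062011719)
wrist14 handle [143.41666667 348.16666667] ((0.3967879116535187, -0.4469437003135681), (0.022675078362226486, 0.033043790608644485), 42.37850570678711)
wrist14 handle [315.6460177  209.17699115] ((0.6183907389640808, -0.2757185101509094), (0.10017840564250946, 0.029396597295999527), 87.87596893310547)
red [[324, 186], [325, 186], [324, 187], [325, 187], [316, 190], [317, 191], [318, 191], [319, 191]]
axis px [324.60207987 193.4147804 ]
t 52.15 tcp [ 0.6187 -0.2663  0.2397] shift [28.71 -3.67  1.95] turn [0.001 0.    0.076] rows 6
```

```bash
python3 -c "
from h import *
print(u2w(-.03,-.16));go(*u2w(-.03,-.16),.21,70)"
```

```text
(np.float64(0.5889179999999999), np.float64(0.021606000000000014))
t 52.15 tcp [ 0.6187 -0.2663  0.2397] shift [28.71 -3.67  2.95] turn [0.001 0.    0.325] rows 6
```

Call:
{"name": "drive_tool", "arguments": {"increments": [[100,28.7,-3.7,3,0,0,0.325],[100,28.7,-3.7,3,0,0,0.325],[100,28.7,-3.7,3,0,0,0.325],[100,28.7,-3.7,3,0,0,0.325],[100,28.7,-3.7,3,0,0,0.325],[100,28.7,-3.7,3,0,0,0.325],[100,28.7,-3.7,3,0,0,0.325],[100,28.7,-3.7,3,0,0,0.325],[100,28.7,-3.7,3,0,0,0.325]], "force": 60}}

```text
t: 53.05
tcp_pos: [0.5888, 0.0203, 0.2082]
tool_rot: [0.819, 0.573, -0.001, 0.0]
force: [0.8, -0.7, -0.3]
finger_gap: 0.61
```

```bash
python3 -c "
from h import *
im,cm=snap('wrist','w20.png');hsv=cv2.cvtColor(im,cv2.COLOR_RGB2HSV)
b=cv2.inRange(hsv,(100,150,60),(130,255,255))
k,l,st,ce=cv2.connectedComponentsWithStats(b)
print([(st[j].tolist(),ce[j].round(1)) for j in range(1,k) if st[j,4]>150])
a=proj(cm,[*u2w(-.03,-.16),.153]);print('axis px',a)
# wing top: brightest blue part
j=1+np.argmin([np.hypot(*(ce[i]-a)) if st[i,4]>150 else 1e9 for i in range(1,k)])
v=hsv[...,2][l==j];print(np.percentile(v,[5,25,50,75,95]))
go(*u2w(-.03,-.16),.131,70);print(manip.sense()['finger_gap'])
cv2.imwrite('pics/w20c.png',cv2.resize(im[100:340,180:460],None,fx=2,fy=2)[:,:,::-1])"
```

```text
[([288, 210, 59, 89, 3084], array([317.3, 250. ])), ([559, 394, 42, 18, 402], array([578. , 401.9])), ([613, 456, 27, 24, 445], array([629.3, 467.1]))]
axis px [317.54264781 261.52055405]
[ 74.  84. 137. 152. 154.]
t 53.1 tcp [0.5891 0.0199 0.2085] shift [ 0.16 -0.08  7.75] turn [ 0.     0.001 -0.001] rows 2
0.6078197515933026
```

```bash
python3 -c "
from h import *
im,cm=load('w20');hsv=cv2.cvtColor(im,cv2.COLOR_RGB2HSV)
b=cv2.inRange(hsv,(100,150,60),(130,255,255));b[:,:280]=0;b[:,360:]=0
for r in range(206,302,6):
  i=np.flatnonzero(b[r]);print(r,(i[0],i[-1]) if len(i) else '',''.join('%d '%x for x in hsv[r,286:350:4,2]))"
```

```text
206  229 229 229 203 204 206 202 188 146 224 223 223 224 224 225 225 
212 (np.int64(308), np.int64(325)) 229 229 229 228 206 169 72 73 74 73 77 224 223 224 224 225 
218 (np.int64(305), np.int64(331)) 229 229 229 226 168 63 76 79 71 80 71 77 171 223 224 223 
224 (np.int64(296), np.int64(339)) 228 223 193 79 155 77 150 151 192 153 138 155 151 68 223 190 
230 (np.int64(292), np.int64(343)) 220 167 144 153 153 76 150 150 192 153 137 154 155 154 92 221 
236 (np.int64(290), np.int64(345)) 220 134 152 152 151 85 152 154 190 154 136 153 153 153 153 158 
242 (np.int64(289), np.int64(346)) 220 150 151 151 150 85 152 112 191 153 137 152 152 153 153 143 
248 (np.int64(289), np.int64(346)) 176 151 152 151 151 84 152 151 152 153 137 151 151 152 152 149 
254 (np.int64(290), np.int64(344)) 161 77 87 151 122 84 151 151 152 152 137 151 151 151 151 154 
260 (np.int64(294), np.int64(341)) 160 159 82 85 86 84 151 152 152 153 137 151 151 85 91 123 
266 (np.int64(299), np.int64(336)) 154 159 160 98 85 83 84 121 151 152 137 85 83 107 123 123 
272 (np.int64(308), np.int64(327)) 143 158 158 158 158 142 83 84 85 120 79 121 116 106 128 42 
278 (np.int64(308), np.int64(326)) 100 154 158 158 159 150 83 84 84 85 79 167 177 178 181 39 
284 (np.int64(308), np.int64(326)) 104 106 106 101 105 107 83 84 84 85 79 170 169 173 171 140 
290 (np.int64(308), np.int64(326)) 107 103 102 108 105 172 82 85 85 85 79 170 164 172 166 170 
296 (np.int64(309), np.int64(326)) 106 99 104 107 108 167 81 84 84 84 79 167 163 169 168 174
```

Call:
{"name": "drive_tool", "arguments": {"increments": [[100,0.2,-0.1,3,0,0,0],[100,0.2,-0.1,6,0,0,0],[100,0.2,-0.1,7.5,0,0,0],[100,0.2,-0.1,7.7,0,0,0],[100,0.2,-0.1,7.7,0,0,0],[255,0.2,-0.1,7.7,0,0,0],[255,0.2,-0.1,7.7,0,0,0],[255,0.2,-0.1,7.7,0,0,0],[255,0.2,-0.1,7.7,0,0,0],[255,0.2,-0.1,7.7,0,0,0],[255,0.2,-0.1,7.7,0,0,0]], "force": 50}}

```text
t: 54.2
tcp_pos: [0.5898, 0.023, 0.1336]
tool_rot: [0.819, 0.574, 0.001, 0.002]
force: [0.4, -1.0, 6.2]
finger_gap: 0.138
```

```bash
python3 -c "
from h import *
s=manip.sense();print(s['tcp_pos'],s['force'],s['ft_torque'],s['finger_gap'])"
```

```text
[0.58977438 0.02302504 0.13362247] [ 0.37414087 -0.95897837  6.23677205] [-0.09397023  0.1467444   0.07521653] 0.13823612980117042
```

Call:
{"name": "drive_tool", "arguments": {"increments": [[255,0,0,-0.3,0,0,0],[255,0,0,-0.3,0,0,0.12],[255,0,0,-0.3,0,0,0.24],[255,0,0,-0.3,0,0,0.36],[255,0,0,-0.3,0,0,0.48],[255,0,0,-0.3,0,0,0.6],[255,0,0,-0.3,0,0,0.72],[255,0,0,-0.3,0,0,0.84],[255,0,0,-0.3,0,0,0.96],[255,0,0,-0.3,0,0,1.08],[255,0,0,-0.3,0,0,1.18],[255,0,0,-0.3,0,0,1.18],[255,0,0,-0.3,0,0,1.18]]}}

```text
t: 55.5
tcp_pos: [0.591, 0.0213, 0.1338]
tool_rot: [1.0, 0.021, 0.002, 0.002]
force: [6.6, -5.4, -12.0]
finger_gap: 0.141
```

```bash
python3 -c "
from h import *
s=manip.sense();print(s['tcp_pos'],s['force'],s['ft_torque'],s['finger_gap']);go(*s['tcp_pos'],-5.75)"
```

```text
[0.59096524 0.02131715 0.13377862] [  6.62690363  -5.42027411 -12.04595829] [-0.95749267 -0.99211133 -0.02371247] 0.14122365583813282
t 55.5 tcp [0.591  0.0213 0.1338] shift [0. 0. 0.] turn [ 0.004 -0.005  0.142] rows 1
```

Call:
{"name": "drive_tool", "arguments": {"increments": [[255,0,0,0.2,0,0,0.05],[255,0,0,0.2,0,0,0.1],[255,0,0,0.2,0,0,0.15],[255,0,0,0.2,0,0,0.18],[255,0,0,0.2,0,0,0.18]]}}

```text
t: 56.0
tcp_pos: [0.591, 0.0212, 0.1338]
tool_rot: [0.998, -0.063, 0.003, 0.003]
force: [2.5, -5.6, -1.7]
finger_gap: 0.136
```

```bash
python3 -c "
from h import *
s=manip.sense();print(s['tcp_pos'],s['force'],s['ft_torque'],s['finger_gap']);go(*s['tcp_pos'],-5.75)"
```

```text
[0.59096727 0.02117258 0.13379193] [ 2.5144257  -5.6216345  -1.69071922] [-0.72996819 -0.47164881  2.32227754] 0.1356717270492186
t 56.0 tcp [0.591  0.0212 0.1338] shift [0. 0. 0.] turn [ 0.007 -0.006 -0.026] rows 1
```

Call:
{"name": "drive_tool", "arguments": {"increments": [[255,0,0,0,0,0,-0.02],[100,0,0,0,0,0,-0.02],[100,0,0,0,0,0,-0.02],[100,0,0,0,0,0,-0.02],[100,0,0,-2,0,0,-0.02],[100,0,0,-6,0,0,-0.02],[100,0,0,-11,0,0,-0.02],[100,0,0,-16,0,0,-0.02],[100,0,0,-16,0,0,-0.02]]}}

```text
t: 56.9
tcp_pos: [0.5928, 0.0232, 0.3014]
tool_rot: [0.998, -0.059, 0.008, 0.001]
force: [-0.6, 0.3, 0.0]
finger_gap: 0.609
```

Call:
{"name": "drive_tool", "arguments": {"increments": [[100,-6,0,0,0,0,0],[100,-11,0,0,0,0,0],[100,-16,0,0,0,0,0],[100,-16,0,0,0,0,0],[100,-16,0,0,0,0,0]]}}

```text
t: 57.4
tcp_pos: [0.4278, 0.0429, 0.2931]
tool_rot: [0.998, -0.059, 0.0, 0.0]
force: [1.2, 0.3, 0.5]
finger_gap: 0.607
```

```bash
python3 -c "
from h import *
eyes('21')
im,cm=load('top21');hsv=cv2.cvtColor(im,cv2.COLOR_RGB2HSV)
r=cv2.inRange(hsv,(0,130,100),(6,255,255))|cv2.inRange(hsv,(172,130,100),(180,255,255));r[:,:300]=0;r[:,345:]=0;r[:170]=0;r[215:]=0
print('red',np.argwhere(r)[:,::-1].tolist())
b=cv2.inRange(hsv,(100,120,40),(130,255,255));b[:,:300]=0;b[:,345:]=0;b[:170]=0;b[215:]=0
print('blue',b.sum()/255,cv2.minAreaRect(np.argwhere(b)[:,::-1].astype(np.float32)))
print('axis',proj(cm,[*u2w(-.03,-.16),.153]),'locked end',proj(cm,[*u2w(-.005,-.16),.153]))
wd=cv2.inRange(hsv,(8,100,110),(25,255,255));wd[:160]=0;wd[220:]=0;wd[:,:345]=0;wd[:,480:]=0
c,_=cv2.findContours(wd,cv2.RETR_EXTERNAL,cv2.CHAIN_APPROX_NONE)
for k in c:
  if cv2.contourArea(k)>50: print('handle',cv2.minAreaRect(np.array([onz(cm,*q[0],.023)[:2] for q in k],np.float32)))
w=((hsv[...,1]<40)&(hsv[...,2]>150))[172:200,358:412];print('\n'.join(''.join('#' if x else '.' for x in q) for q in w))"
```

```text
top [([152, 137, 15, 11, 85], [158.0, 142.0]), ([300, 157, 17, 9, 121], [308.0, 161.0]), ([138, 159, 11, 5, 42], [144.0, 161.0])]
side [([181, 80, 58, 29, 1066], [206.0, 94.0]), ([322, 115, 10, 14, 89], [327.0, 121.0]), ([345, 122, 7, 12, 65], [348.0, 127.0]), ([379, 192, 8, 15, 104], [383.0, 199.0])]
wrist []
tcp unit [-0.1882 -0.1555] 0.2936 hook y 0.0345 z 0.2996 F [-0.7  0.3  0.1] gap 0.6111823474239613
red [[324, 183], [324, 184], [324, 185], [324, 186], [324, 187]]
blue 217.0 ((323.0000305175781, 199.0), (15.205260276794434, 29.516094207763672), 26.56505012512207)
axis [324.60207987 193.4147804 ] locked end [325.59899527 183.56571148]
handle ((0.575477659702301, -0.27100563049316406), (0.030702481046319008, 0.09760076552629471), 1.9109550714492798)
......................................................
......................................................
......................................................
......................................................
......................................................
......................................................
.....
[... 504 characters left out ...]
........................................
......................................................
......................................................
......................................................
......................................................
......................................................
......................................................
#.....................................................
#.....................................................
#.....................................................
#.....................................................
#.....................................................
#.....................................................
```

The collar is locked: the red line lies over the mark. But the pole has been knocked about 45 mm off the mat since I laid it down, so I'll pick it up again and put it back.

```bash
python3 -c "
from h import *
go(.578,-.262,.15,91.9)"
```

```text
t 57.55 tcp [0.432  0.0419 0.2936] shift [18.04 28.44 14.44] turn [ 0.004 -0.002 -1.722] rows 12
```

Call:
{"name": "drive_tool", "arguments": {"increments": [[0,18,28.4,14.4,0,0,-1.722],[0,18,28.4,14.4,0,0,-1.722],[0,18,28.4,14.4,0,0,-1.722],[0,18,28.4,14.4,0,0,-1.722],[0,18,28.4,14.4,0,0,-1.722],[0,18,28.4,14.4,0,0,-1.722],[0,18,28.4,14.4,0,0,-1.722],[0,18,28.4,14.4,0,0,-1.722],[0,18,28.4,14.4,0,0,-1.722],[0,18,28.4,14.4,0,0,-1.722],[0,18,28.4,14.4,0,0,-1.722],[0,18,28.4,14.4,0,0,-1.722],[0,18,28.4,14.4,0,0,-1.722],[0,18,28.4,14.4,0,0,-1.722],[0,18,28.4,14.4,0,0,-1.722]]}}

```text
t: 59.05
tcp_pos: [0.5758, -0.2614, 0.1491]
tool_rot: [0.696, 0.718, 0.0, 0.001]
force: [-0.4, 0.2, 0.4]
finger_gap: 0.998
```

```bash
cat >> h.py <<'E'
def handle(f,z=.023):
    im,cm=load(f);hsv=cv2.cvtColor(im,cv2.COLOR_RGB2HSV);wd=cv2.inRange(hsv,(8,100,90),(25,255,255))
    c,_=cv2.findContours(wd,cv2.RETR_EXTERNAL,cv2.CHAIN_APPROX_NONE)
    for k in c:
        r=cv2.minAreaRect(np.array([onz(cm,*q[0],z)[:2] for q in k],np.float32))
        if .022<min(r[1])<.04 and .05<max(r[1])<.13: print(f,'handle',k[:,0].mean(0).round(),np.round(r[0],4),np.round(r[1],4),round(r[2],1))
    m=(hsv[...,2]<60).astype(np.uint8)
    return im,cm,hsv
E
python3 -c "
from h import *
snap('wrist','w22.png');im,cm,hsv=handle('w22',.021)
# mat: dark low-sat region
d=(hsv[...,2]<62).astype(np.uint8)*255;d[300:]=0
c,_=cv2.findContours(cv2.morphologyEx(d,cv2.MORPH_CLOSE,np.ones((9,9))),cv2.RETR_EXTERNAL,cv2.CHAIN_APPROX_NONE)
k=max(c,key=cv2.contourArea);print('mat part',np.array([onz(cm,*q,.003)[:2] for q in cv2.boxPoints(cv2.minAreaRect(k))]).round(3).tolist())
go(.578,-.262,.007,91.9)
r=((hsv[...,1]<40)&(hsv[...,2]>120));print([(row,np.flatnonzero(d[row])[[0,-1]] if d[row].any() else 0) for row in range(0,300,30)])
for row in (10,60,110): print(row,hsv[row,240:400:5,2].tolist())"
```

```text
w22 handle [507. 460.] [ 0.795  -0.5246] [0.0326 0.0936] 30.7
w22 handle [316. 238.] [ 0.5754 -0.2712] [0.0298 0.1009] 2.0
mat part [[0.583, -0.335], [0.588, -0.086], [0.686, -0.086], [0.71, -0.341]]
t 59.1 tcp [ 0.5756 -0.2613  0.1492] shift [-0.07  0.22 14.22] turn [ 0.001  0.001 -0.001] rows 3
[(0, array([342, 475])), (30, array([341, 471])), (60, array([339, 466])), (90, array([337, 462])), (120, array([335, 595])), (150, array([ 31, 609])), (180, array([  9, 448])), (210, array([336, 443])), (240, array([336, 438])), (270, array([335, 433]))]
10 [174, 178, 212, 203, 207, 208, 208, 207, 210, 211, 204, 207, 206, 209, 163, 249, 244, 211, 210, 210, 215, 51, 49, 49, 52, 49, 51, 51, 51, 50, 48, 49]
60 [180, 173, 172, 204, 202, 201, 197, 200, 199, 208, 206, 200, 199, 205, 134, 249, 244, 210, 203, 207, 49, 50, 50, 49, 51, 49, 50, 48, 49, 47, 48, 50]
110 [176, 186, 183, 174, 176, 174, 175, 181, 175, 182, 184, 176, 174, 174, 100, 233, 230, 217, 212, 71, 50, 52, 50, 50, 49, 49, 50, 50, 47, 50, 49, 50]
```

Call:
{"name": "drive_tool", "arguments": {"increments": [[0,0,0,5,0,0,0],[0,0,0,10,0,0,0],[0,0,0,13,0,0,0],[0,0,0,14.3,0,0,0],[0,0,0,14.4,0,0,0],[255,0,0,14.4,0,0,0],[255,0,0,14.4,0,0,0],[255,0,0,14.4,0,0,0],[255,0,0,14.4,0,0,0],[255,0,0,14.4,0,0,0],[255,0,0,14.4,0,0,0],[255,0,0,13,0,0,0],[255,0,0,10,0,0,0],[255,0,0,8,0,0,0],[255,0,0,8,0,0,0],[255,0,0,8,0,0,0]], "force": 80}}

```text
t: 60.7
tcp_pos: [0.5754, -0.2611, 0.0701]
tool_rot: [0.695, 0.719, 0.0, 0.001]
force: [-0.1, 0.0, -1.7]
finger_gap: 0.33
```

```bash
python3 -c "
from h import *
s=manip.sense();print(s['finger_gap'],s['force'])
go(.622,-.2677,.016,89)"
```

```text
0.32969665518869495 [-0.06384364  0.0467941  -1.70544313]
t 60.7 tcp [ 0.5754 -0.2611  0.0701] shift [-0.81  4.63  5.42] turn [0.002 0.001 0.05 ] rows 2
```

Call:
{"name": "drive_tool", "arguments": {"increments": [[255,-0.4,2.3,0,0,0,0.025],[255,-0.8,4.6,0,0,0,0.05],[255,-0.8,4.6,0,0,0,0.05],[255,-0.8,4.6,2,0,0,0.05],[255,-0.8,4.6,4,0,0,0.05],[255,-0.8,4.6,5.4,0,0,0.05],[255,-0.8,4.6,5.9,0,0,0.05],[255,-0.8,4.6,6.2,0,0,0.05],[255,-0.8,4.6,6.2,0,0,0.05],[255,-0.8,4.6,6.2,0,0,0.05]]}}

```text
t: 61.7
tcp_pos: [0.6193, -0.2663, 0.0101]
tool_rot: [0.713, 0.701, -0.001, -0.002]
force: [-6.5, 3.9, 15.3]
finger_gap: 0.33
```

Call:
{"name": "drive_tool", "arguments": {"increments": [[255,0,0,-0.1,0,0,0],[180,0,0,-0.1,0,0,0],[120,0,0,-0.1,0,0,0],[0,0,0,-0.1,0,0,0],[0,0,0,-0.1,0,0,0],[0,0,0,-1,0,0,0],[0,0,0,-5,0,0,0],[0,0,0,-10,0,0,0],[0,0,0,-15,0,0,0],[0,0,0,-20,0,0,0],[0,0,0,-20,0,0,0]]}}

```text
t: 62.8
tcp_pos: [0.6262, -0.2703, 0.2175]
tool_rot: [0.713, 0.701, 0.002, 0.01]
force: [0.9, 0.2, 0.7]
finger_gap: 0.998
```

```bash
python3 -c "
from h import *
snap('wrist','w23.png');handle('w23')"
```

```text
w23 handle [309. 210.] [ 0.6201 -0.2749] [0.099 0.029] 89.1
```

Call:
{"name": "drive_tool", "arguments": {"increments": [[0,0,-5,0,0,0,0],[0,0,-10,0,0,0,0],[0,0,-15,0,0,0,0],[0,0,-20,0,0,0,0],[0,0,-20,0,0,0,0],[0,0,-20,0,0,0,0]]}}

```text
t: 63.45
tcp_pos: [0.4203, -0.2637, 0.2068]
tool_rot: [0.714, 0.7, 0.0, -0.0]
force: [0.8, -0.8, 0.8]
finger_gap: 1.003
```

```bash
python3 -c "
from h import *
eyes('24');im,cm,hsv=handle('top24')
r=cv2.inRange(hsv,(0,130,100),(6,255,255))|cv2.inRange(hsv,(172,130,100),(180,255,255));r[:,:300]=0;r[:,345:]=0;r[:170]=0;r[215:]=0
print('red',np.argwhere(r)[:,::-1].tolist())
w=hsv[165:212,350:480,2];print('\n'.join(''.join('#' if x>110 else '.' for x in q[::2]) for q in w[::2]))
# mug / soap change vs start
a=load('top0')[0].astype(int);d=abs(a-im.astype(int)).sum(2)
print('mug diff',(d[220:265,120:170]>90).sum(),'soap diff',(d[200:228,474:506]>90).sum(),'eye px box flap shut', (d[230:,:].shape))"
```

```text
top [([152, 137, 15, 11, 81], [159.0, 142.0]), ([300, 157, 18, 9, 126], [308.0, 161.0])]
side [([322, 115, 10, 14, 86], [327.0, 121.0]), ([345, 122, 7, 11, 61], [348.0, 127.0]), ([379, 192, 8, 16, 107], [383.0, 200.0])]
wrist []
tcp unit [-0.1665 -0.4616] 0.2073 hook y -0.2716 z 0.2133 F [0.1 0.  0.2] gap 1.0019381649711658
top24 handle [ 13. 330.] [0.2432 0.8748] [0.0379 0.08  ] 0.7
top24 handle [433. 192.] [ 0.6215 -0.2763] [0.0996 0.0308] 89.9
red [[324, 183], [324, 184], [324, 185], [324, 186], [324, 187]]
#################################################################
#################################################################
#################################################################
##...........................................####################
##.............................................................##
##...#.........................................................##
##...#.........................................................##
##...#.........................................................##
##...#..................................................
[... 356 characters left out ...]
###################################............##
##...............................##################............##
##..................................###############............##
##.............................................................##
##.............................................................##
##.............................................................##
#############..................................................##
#################################################################
#################################################################
################################################################.
mug diff 0 soap diff 387 eye px box flap shut (250, 640)
```

```bash
python3 -c "
from h import *
for f in('top0','top2','side1','side24'):
  im=load(f)[0];h=cv2.cvtColor(im,cv2.COLOR_RGB2HSV);m=cv2.inRange(h,(18,30,120),(34,140,255))
  k,l,st,ce=cv2.connectedComponentsWithStats(m)
  print(f,[(st[j].tolist(),ce[j].round(0).tolist()) for j in range(1,k) if 100<st[j,4]<900])
im,cm=load('top24');print(im[200:228:4,474:506:4].mean(2).astype(int))"
```

```text
top0 [([246, 49, 38, 12, 424], [265.0, 55.0]), ([285, 49, 37, 12, 444], [303.0, 54.0]), ([324, 48, 37, 13, 433], [342.0, 54.0]), ([363, 48, 38, 12, 454], [382.0, 54.0]), ([402, 48, 38, 12, 451], [421.0, 53.0]), ([441, 48, 38, 12, 446], [460.0, 53.0]), ([480, 48, 38, 12, 442], [499.0, 54.0]), ([519, 48, 38, 12, 444], [538.0, 54.0]), ([558, 48, 38, 12, 417], [576.0, 54.0]), ([597, 48, 37, 12, 411], [615.0, 54.0]), ([131, 51, 37, 12, 432], [149.0, 56.0]), ([169, 50, 37, 13, 410], [187.0, 56.0]), ([208, 50, 37, 12, 441], [226.0, 55.0]), ([56, 53, 37, 12, 418], [74.0, 58.0]), ([94, 52, 36, 12, 406], [112.0, 58.0]), ([8, 55, 11, 11, 106], [13.0, 60.0]), ([20, 54, 36, 12, 378], [37.0, 59.0]), ([207, 63, 38, 19, 679], [225.0, 72.0]), ([246, 63, 37, 18, 445], [266.0, 69.0]), ([285, 62, 38, 19, 692], [303.0, 71.0]), ([324, 62, 38, 19, 686], [342.0, 71.0]), ([363, 62, 38, 18, 681], [382.0, 70.0]), ([403, 62, 38, 18, 674], [421.0, 71.0]), ([442, 62, 38, 18, 675], [460.0, 71.0]), ([481, 62, 39, 18, 667], [500.0, 70.0]), ([520, 62, 38, 18, 665], [539.0, 70.0]), ([559, 62, 38, 17, 566], [577.0, 69.
[... 3174 characters left out ...]
, 179], [483.0, 164.0]), ([601, 165, 16, 25, 172], [608.0, 177.0]), ([386, 171, 41, 27, 153], [409.0, 190.0]), ([492, 173, 10, 27, 109], [496.0, 187.0]), ([618, 190, 21, 21, 198], [628.0, 200.0]), ([501, 201, 14, 19, 117], [508.0, 209.0]), ([540, 229, 20, 29, 257], [551.0, 243.0]), ([559, 265, 13, 18, 114], [564.0, 274.0]), ([572, 287, 15, 20, 144], [580.0, 296.0]), ([619, 329, 21, 26, 244], [632.0, 342.0]), ([282, 365, 23, 23, 252], [292.0, 375.0])]
[[ 39 151 153 149 155 150 153 154]
 [ 39 153 153 147 152 150 152 148]
 [151  92 181  79 208 204 203 155]
 [158  24  71  83  66 208 204 166]
 [ 12  71  81  83  82 173 205 167]
 [ 69  65  83  83  42  76 157 164]
 [ 44  84  83  62  92  86  76 106]]
```

```bash
python3 -c "
from h import *
s=manip.sense();print(s['t'],s['force'].round(1),manip.sign_off())"
```

```text
the job is handed in; nothing more can be done
63.6 [0.1 0.  0.2] None
```

I did every step of the task and handed the job in at t = 63.6 s of the allowed 210 s. No verdict was reported.

- **Trays:** All five grey trays are stacked left, right, left, right, left. Camera checks after each release put the first four within about 2 mm of their slots. For the top tray the outline merged with the tray below, so its place rests on the release pose, which was within 1 mm. I did not re-check the stack through the flap after shutting it.
- **Flap:** I put the prong through the eye and swung the flap down to its stop with the pole. The last pictures still show the eye at its shut position.
- **Collar:** I turned it clockwise until it hit its stop, where the turning moment rose to about 2.3 N m. The red line lies over the red mark.
- **Pole:** After I first laid it down, it was knocked about 45 mm off the mat. I picked it up again and put it back, and in the last picture the handle and hook both lie within the mat.
- **Mug and soap:** The mug's picture is unchanged from the start. At the end the arm partly hid the soap from the top camera, so my comparison for it flagged a difference. The visible part was where it started.

The robot was clear of everything, with near-zero tool force, when I handed in.

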